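Wedge a blank onto the sloping carving easel

TASK

Take the flat hardwood blank that lies beside the sloping carving easel and fix it on the easel, ready for carving: it lies flat on the bed with a long edge down against both pieces of the ledge and one end butted against the end stop. Jam it there with the loose wooden wedge from the easel's other side, which then lies flat on the bed between the blank's upper edge and the slanting cleat, thin end towards the end stop: push the wedge home by feel until it is firmly tight and stays tight when you let go. Steady hand pressure is enough - do not drive it so hard that the edge of the blank is bruised - and leave the other things on the bench where they are.

Things in the scene. Friction and masses are not known exactly. Their poses are not given: they have to be found in the camera images.
- easel_bed (a point): Centre of the upper face of the carving easel's plywood bed (200 mm up the slope, 320 wide), about 88 mm above the bench; fixed. x points up the slope, y along the ledge to the end stop, z out of the face, which slopes 30 degrees down towards the robot. A well laid blank has its long side along y and its centre at x -32.5, y 10, z 11 mm in this frame
- easel_ledge (a point): Middle of the foot of the ledge: two wooden pieces 14 mm high and 53 long with an 84 mm gap for fingers between them, centred on this point. The blank's lower edge rests on the pieces' upper faces, at this point's level (x = -60 mm in the bed's frame, y = 10). Axes as the easel's, not tilted
- easel_stop (a point): Foot of the end stop, a block 18 mm high and 52 wide across the slope; this point is on the face that the blank's end meets, on the line of the blank's centre (bed frame x -32.5, y 105 mm). Axes as the easel's, not tilted
- easel_mouth (a point): Middle of the channel's open mouth, on the bed at the free end of the laid blank (bed frame x 19, y -85 mm). The channel is 44 to 50 mm wide here and narrows 7 degrees towards +y, between the blank's upper edge (x -5) and the cleat: a bar 36 x 132 mm, 22 high, with two black knobs 38 high, clamped in a track along y with its middle at y -38 to 2, differing from start to start. Axes not tilted
- blank_center (a point): Centre of the blank: a flat board of reddish-brown hardwood, 55 mm wide (x) x 190 long (y) x 22 thick (z), 0.15 to 0.24 kg. It starts lying flat on the bench, left or right of the easel (with the wedge on the other side). Similar boards lie far off at the right-hand end of the bench and are not used
- wedge_center (a point): Middle of the loose pale wooden wedge, 185 mm long (y), 50 wide (x), 22 thick (z), 120 g, lying flat on the bench. Thin end (34 wide) at y +92.5. The side at x -25 is straight and goes against the blank; the other tapers 7 degrees and bears on the cleat. It goes tight with its centre anywhere from y -95 to -45 in the bed's frame, as the cleat is clamped
- wedge_butt (a point): Centre of the wedge's butt: its last 55 mm, with parallel sides 50 mm apart and 22 thick, to grip or push; the end face is 27.5 mm from here along the wedge's -y. When tight it stands out beyond the blank's end. The taper locks itself: pushed along the bed with about 15 N it stays jammed, over about 40 N bruises the blank. Gone in askew (even 1 degree) it feels tight but is loose when let go; backing off and pushing again straightens it
- chisel_a: wide chisel with a wooden handle, 265 mm long; to be left alone
- chisel_b: narrow chisel with a red handle, 265 mm long; to be left alone
- tape_measure: yellow tape measure, 78 mm long; to be left alone
- pencil: red pencil, 165 mm long; to be left alone
- chunky_offcut: shorter and thicker reddish offcut, 40 x 130 x 30 mm; not the blank, to be left alone
- sanding_block: cork sanding block, 62 x 113 x 31 mm; to be left alone

How it is judged:
At the end, for the whole second after the job is handed in: The blank lies flat on the bed within 4 mm of its place against ledge and end stop and square to the ledge (2 degrees), the wedge lies flat in the channel along the blank's upper edge and still presses on the blank with more than 5 N after release; both at rest (x of blank_center in the frame of easel_bed between -0.0365 and -0.0285 m and y of blank_center in the frame of easel_bed between 0.006 and 0.014 m and z of blank_center in the frame of easel_bed between 0.007 and 0.015 m and angle between the y axis of blank_center and the y axis of easel_bed, either way round below 0.04 rad and angle between the z axis of blank_center and the z axis of easel_bed, either way round below 0.06 rad and z of wedge_center in the frame of easel_bed between 0.006 and 0.016 m and angle between the y axis of wedge_center and the y axis of easel_bed, either way round below 0.06 rad and contact force between wedge and blank above 5 N and linear speed of each of blank, wedge below 0.01 m/s); the robot touches nothing.
It fails at once if the wedge is driven so hard that it bruises the blank (over 60 N between them) (contact force between wedge and blank above 60 N).
It fails at once if another thing on the bench is moved by more than 30 mm (distance of any of chisel_a, chisel_b, tape_measure, pencil, chunky_offcut, sanding_block from where it was at the start of the episode above 0.03 m).
It also fails if it takes over 72 s, if anything falls off the work surface, if the arm or the gripper's body presses on something with over 40 N, if the wrist force passes 120 N, or if a joint passes its speed limit or range.

ROBOT

A 6-joint arm with a two-finger parallel gripper is mounted at the origin on a cart in front of the work surface, level with it; the furniture and walls round the work are solid. World frame = base frame: x ahead of the robot, y to its left, z up, the work surface at z = 0. Lengths are in m, angles in rad, forces in N, time in s.
With the tool pointing down it reaches from about 0.325 to 0.85 m from the base axis. Payload 4.4 kg.
Tool frame: the origin (TCP) lies on the centre line of the jaws, within the pads' length; the fingertips stand env.tip_extent ahead of it and the grasp point (between the pads) is the TCP (env.tip_extent is the distance from the TCP to the fingertips, in m); z points along the fingers, y is the line along which they close (so a half turn about z gives the same grasp; the last joint's range is limited). The gripper opens to 94 mm and grips with 3 to 60 N. Pads are 16 mm wide; open, the fingers measure 119 mm over their backs; the gripper's body (75 mm by 177 mm) begins 78 mm behind the grasp point.
Start: joints at [-1.397, 0.207, 1.542, -0, 1.393, -0.15], TCP at [0.183, -0.545, 0.224] pointing down, gripper open.
Joint ranges: [-2.73, 2.73], [-0.86, 2.22], [0.23, 2.46], [-1.11, 4.25], [0.08, 2.63], [-2.82, 2.82]. Speed limits (rad/s): [2.79, 2.79, 3.14, 3.14, 3.14, 3.14].

INTERFACE

Orientations are given as a unit quaternion [x, y, z, w].
In Python, from workcell import env gives the robot as it stands.
- The arm moves only by the tool servo_tool, never from a script. Its argument "steps" is a list of rows, each a list of 3 entries, a list of its own where there are three numbers: the shift along the tool's x, y, z normalised to -1 to 1, where 1 is 0.05 m, then the turn, a rotation vector about the tool's x, y, z normalised to -1 to 1, where 1 is 4 degrees, then the opening, from 0 (shut) to 1 (fully open). A call has 1 to 5 rows; each row shifts and turns the commanded pose from where the row before left it, along the tool's axes as they then stand; what a row does not reach is not made up. A row lasts 1/10 s, in which the tool goes at most 50 mm and 8.59 degrees, less where a joint would pass 70% of its speed; a pose out of reach is approached as far as the arm can. A call with a number of a shift or a turn outside -1 to 1 is refused whole. A call with a gripper value outside its range is refused whole. The fingers move at their own pace and stop on an object; the grip force is fixed at half the most. Time passes only in rows, so rows that do not move let the fingers close. It gives the time, the measured TCP pose, the force, the opening and the grip force at its end, in the units of the state.
- env.get_state(): the state, without advancing time (a new reading comes with each control period).
- env.snapshot(name): name is "scene" or "top"; returns a dict with "pixels" (400x640x3 uint8, blue, green, red), "K" (3x3 intrinsics, pixels), "R" (3x3) and "t" (3): a world point X has camera coordinates R X + t. Camera axes: x right, y down, z forward; pixel columns grow to the right and rows downward; lengths in m; the calibration is good to about 2 mm. A picture is of the moment at which its call begins. There is no depth.
- env.close_job(): hands the job in; it is judged then, once.
The state is a dict: "time": time; "joint_positions": joint angles; "joint_velocities": joint speeds; "tau": joint torques, N m; "tcp_pos": TCP position; "tcp_rot": TCP orientation; "ft_force": force on the tool from outside, world axes, zero at the start; "moment": the same for the moment, N m; "finger_gap": opening from 0.0 (shut) to 1.0 (fully open); "gripper_force": force on a finger pad.
Only numpy, scipy, OpenCV 4.12 (cv2) and the standard library are available. Lean on these libraries where they do the work, as an engineer would, in place of code of your own. Each camera call takes 0.05 s, during which the arm holds its last target. There are 200 camera calls.

## Working session

There is one attempt and no reset: what is moved stays moved. The work goes in short steps, Python scripts to look and compute and a tool call to move; the robot and the scene stay as the last step left them, time stands still between calls to the robot, and variables do not carry over. Pictures are saved under pics/ and viewed, at most 10 in all, crops included, and the job is handed in when it is done.

Besides the shell and the picture viewer there is one more tool, called after "Call:" as name(argument=value, ...), one argument or row to a line, values as JSON. servo_tool: Moves the arm, as the interface text tells. Its arguments: {"type":"object","properties":{"steps":{"type":"array","items":{"type":"array"}}},"required":["steps"]}

```bash
ls; mkdir -p pics
python3 - <<'E'
from workcell import env
import cv2,numpy as np
np.set_printoptions(precision=4,suppress=True)
for n in("scene","top"):
    s=env.snapshot(n); cv2.imwrite(f"pics/{n}0.png",s["pixels"]); np.savez(f"{n}0.npz",**s)
    print(n,s["K"].tolist(),s["R"].round(4).tolist(),s["t"].round(4))
print(env.get_state(),env.tip_extent)
E
```

```text
pics
scene [[496.9458831861926, 0.0, 317.98658670272306], [0.0, 496.9458831861926, 196.1850045032553], [0.0, 0.0, 1.0]] [[0.5609, -0.8278, 0.0069], [-0.4821, -0.3334, -0.8102], [0.673, 0.4512, -0.5861]] [-0.3153  0.3243  1.6291]
top [[378.0745179307506, 0.0, 320.06633813078486], [0.0, 378.0745179307506, 189.66059272326254], [0.0, 0.0, 1.0]] [[0.0029, -0.9996, 0.0283], [-0.9845, -0.0078, -0.1751], [0.1753, -0.0274, -0.9841]] [-0.0469  0.56    1.1211]
{'time': 0.1, 'joint_positions': array([-1.3975,  0.2074,  1.5428, -0.    ,  1.3935, -0.1505]), 'joint_velocities': array([-0.0024, -0.0024, -0.0024, -0.0009,  0.0014, -0.0011]), 'tau': array([ -0.0001, -37.1863, -28.2294,   0.0699,   0.0311,  -0.0001]), 'tcp_pos': array([ 0.1828, -0.5444,  0.2234]), 'tcp_rot': array([ 0.9869,  0.1612, -0.    , -0.0011]), 'ft_force': array([-0.1246, -0.495 ,  0.4226]), 'moment': array([-0.022 ,  0.0084,  0.0096]), 'gripper_force': 0.0, 'finger_gap': 0.9991657618123373} 0.019
```

View pics/scene0.png

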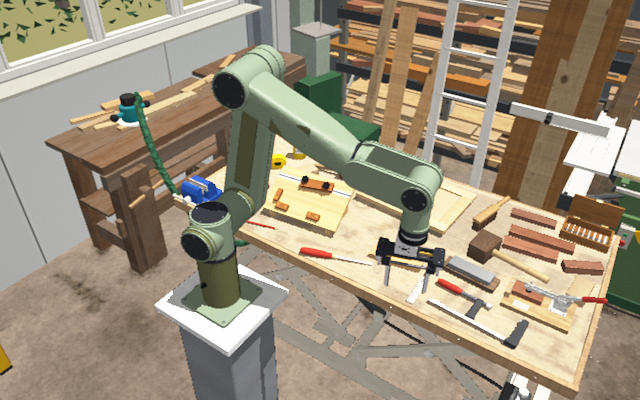

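View pics/top0.png

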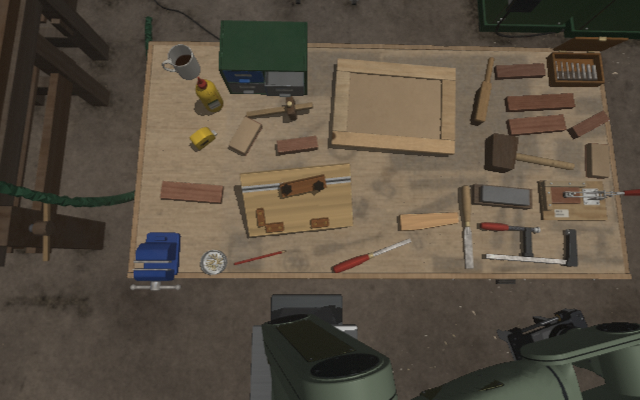

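The scene view shows the easel left of the arm, and the top view shows the parts more clearly. In the top view the bed centre is at about (297,200), the end stop at (261,217), the ledge pieces at (274,227) and (319,222), and the cleat at (303,186). The blank is left of the easel at (192,191) and the pale wedge is right of it at (429,220).

```bash
cat > h.py <<'E'
import numpy as np,cv2
np.set_printoptions(precision=4,suppress=True)
def load(n):
    d=np.load(n); return d
def ray(s,uv):
    R,t=s["R"],s["t"]; C=-R.T@t
    d=R.T@np.linalg.solve(s["K"],[uv[0],uv[1],1.]); return C,d
def onz(s,uv,z):
    C,d=ray(s,uv); return C+d*(z-C[2])/d[2]
def onplane(s,uv,p,n):
    C,d=ray(s,uv); return C+d*(n@(p-C))/(n@d)
def proj(s,X):
    x=s["K"]@(s["R"]@np.asarray(X,float)+s["t"]); return x[:2]/x[2]
E
python3 - <<'E'
from h import *
s=load("top0.npz"); im=s["pixels"]
c=im[140:260,150:310+160]
cv2.imwrite("pics/crop0.png",cv2.resize(im[155:250,225:365],None,fx=5.7,fy=5.7,interpolation=cv2.INTER_CUBIC))
hsv=cv2.cvtColor(im,cv2.COLOR_BGR2HSV)
for p in [(192,191),(180,189),(429,220),(445,218),(380,200),(297,205),(210,240)]: print(p,hsv[p[1],p[0]],im[p[1],p[0]])
def rect(m,box):
    x0,y0,x1,y1=box; k=np.zeros_like(m);k[y0:y1,x0:x1]=m[y0:y1,x0:x1]
    cs,_=cv2.findContours(k,cv2.RETR_EXTERNAL,cv2.CHAIN_APPROX_NONE); return max(cs,key=cv2.contourArea)
H,S,V=[hsv[...,i].astype(int) for i in range(3)]
m=((H<12)&(S>70)).astype(np.uint8); k=rect(m,(150,170,235,210))
b=cv2.boxPoints(cv2.minAreaRect(k)); print("blank px",b); print(np.array([onz(s,p,.022) for p in b]))
for a in (25,):
  w=im[212:232,395:462]; print(S[214,395:465:5],S[220,395:465:5],H[220,395:465:5])
E
```

```text
(192, 191) [ 11 109 117] [ 67  85 117]
(180, 189) [ 11 111 113] [ 64  82 113]
(429, 220) [ 16 111 165] [ 93 131 165]
(445, 218) [ 15 111 161] [ 91 127 161]
(380, 200) [ 16  73 136] [ 97 118 136]
(297, 205) [ 18 105 148] [ 87 124 148]
(210, 240) [ 16  75 136] [ 96 117 136]
blank px [[160.338  197.9448]
 [161.7862 180.5655]
 [222.4483 185.6207]
 [221.     203.    ]]
[[0.535  0.4543 0.022 ]
 [0.5904 0.454  0.022 ]
 [0.5758 0.2636 0.022 ]
 [0.5204 0.2654 0.022 ]]
[ 72  86  99 108  99 108 110 111 111 110 111 112 112  79] [ 77 112 113 112 111 113 111 111 112 113 113 113 112  77] [17 15 15 16 16 16 15 16 15 16 16 15 15 17]
```

View pics/crop0.png

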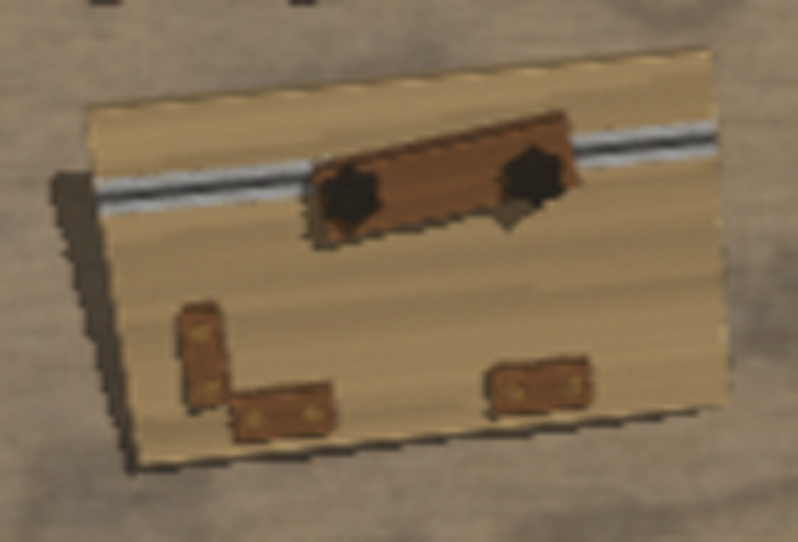

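The crop shows the bed corners at about (90,105), (710,47), (730,402) and (137,468). The stop's inner face is near x=225, the ledge pieces' upper edges are at (235..330, 385) and (490..588, 362), and the cleat slants with two knobs.

Run:
```python
from h import *
from scipy.spatial.transform import Rotation as Ro
s=load("top0.npz"); im=s["pixels"]; hsv=cv2.cvtColor(im,cv2.COLOR_BGR2HSV)
S=hsv[...,1]
k=np.zeros(S.shape,np.uint8); k[205:236,392:462]=(S[205:236,392:462]>93)
cs,_=cv2.findContours(k,cv2.RETR_EXTERNAL,cv2.CHAIN_APPROX_NONE); c=max(cs,key=cv2.contourArea)
W=np.array([onz(s,p[0],.022) for p in c])
hull=cv2.convexHull(c); ap=cv2.approxPolyDP(hull,2.0,True)[:,0]; print("wedge",ap.tolist());print(np.array([onz(s,p,.022) for p in ap]))
f=lambda x,y:np.array([225+x/5.7,155+y/5.7])-.4
TL,TR,BR,BL=[onz(s,f(*p),z) for p,z in zip([(90,105),(710,47),(730,402),(137,468)],[.138,.138,.038,.038])]
print("corners",TL,TR,BR,BL)
print("w",np.linalg.norm(TL-TR),np.linalg.norm(BL-BR),np.linalg.norm(TL-BL),np.linalg.norm(TR-BR))
cen=(TL+TR+BR+BL)/4; y=(TL-TR+BL-BR); yaw=np.arctan2(-y[0],y[1]); print(cen,np.degrees(yaw))
R=Ro.from_euler('z',yaw).as_matrix()@Ro.from_euler('y',-30,degrees=True).as_matrix()
print(R)
for q in [(235,385),(330,383),(490,368),(588,358),(225,305),(230,400)]:
    P=onplane(s,f(*q),cen+R[:,2]*(.014 if q[1]>350 and q[0]!=230 else .018),R[:,2]); print(q,(R.T@(P-cen))*1e3)
for q in [(315,175),(565,112),(580,182),(325,247)]:
    P=onplane(s,f(*q),cen+R[:,2]*.022,R[:,2]); print("cleat",(R.T@(P-cen))*1e3)
np.savez("easel.npz",cen=cen,R=R)
```

```text
wedge [[457, 212], [456, 223], [413, 230], [400, 229], [399, 216], [402, 214]]
[[ 0.4967 -0.4795  0.022 ]
 [ 0.4618 -0.4742  0.022 ]
 [ 0.4391 -0.3366  0.022 ]
 [ 0.442  -0.2956  0.022 ]
 [ 0.4829 -0.2939  0.022 ]
 [ 0.4893 -0.3036  0.022 ]]
corners [0.5913 0.1872 0.138 ] [ 0.6244 -0.1257  0.138 ] [ 0.452  -0.1452  0.038 ] [0.4151 0.1731 0.038 ]
w 0.3146965774587913 0.3203870935262805 0.20301920237616192 0.20021377807990062
[0.5207 0.0223 0.088 ] 6.333828072597275
[[ 0.8607 -0.1103 -0.4969]
 [ 0.0955  0.9939 -0.0552]
 [ 0.5     0.      0.866 ]]
(235, 385) [-53.3006 102.1904  14.    ]
(330, 383) [-57.8339  53.0065  14.    ]
(490, 368) [-58.861  -31.1815  14.    ]
(588, 358) [-59.0272 -83.0957  14.    ]
(225, 305) [ -6.2852 101.0715  18.    ]
(230, 400) [-59.7151 105.3933  18.    ]
cleat [60.3255 47.0543 22.    ]
cleat [ 80.3018 -80.7754  22.    ]
cleat [ 42.3896 -85.559   22.    ]
cleat [21.33  46.472 22.   ]
```

```bash
cat >> h.py <<'E'
from scipy.spatial.transform import Rotation as Ro, Slerp
E_=np.load("easel.npz"); BR,BC=E_["R"],E_["cen"]
def bed(x,y,z): return BC+BR@np.array([x,y,z])/1e3
def tobed(p): return BR.T@(np.asarray(p)-BC)*1e3
def down(yawx):  # tool pointing down, tool x at yaw (deg)
    a=np.radians(yawx); X=np.array([np.cos(a),np.sin(a),0]); Z=np.array([0,0,-1.]); return Ro.from_matrix(np.c_[X,np.cross(Z,X),Z])
def bedtool():   # tool z into bed, x along bed +y, y up slope
    return Ro.from_matrix(np.c_[BR[:,1],BR[:,0],-BR[:,2]])
def plan(p,q,way,grip,step=.042,ang=3.8):
    """way: list of (pos,Rot[,step]); prints rows in calls of 5"""
    p=np.array(p,float); rows=[]
    for w in way:
        P,Q=np.array(w[0],float),w[1]; st=w[2] if len(w)>2 else step
        n=max(1,int(np.ceil(np.linalg.norm(P-p)/st)),int(np.ceil(np.degrees((q.inv()*Q).magnitude())/ang)))
        sl=Slerp([0,1],Ro.concatenate([q,Q])); p0=p.copy()
        for i in range(1,n+1):
            d=q.inv().apply(p0+(P-p0)*i/n-p)/.05; r=np.degrees((q.inv()*sl(i/n)).as_rotvec())/4
            d,r=np.round(d,2)+0.,np.round(r,2)+0.
            rows.append([d.tolist(),r.tolist(),grip]); p=p+q.apply(d*.05); q=q*Ro.from_rotvec(np.radians(r*4))
    for i in range(0,len(rows),5): print(str(rows[i:i+5]).replace(" ",""))
    return p,q
def now():
    from workcell import env
    s=env.get_state(); return s["tcp_pos"],Ro.from_quat(s["tcp_rot"]),s
E
python3 - <<'E'
from h import *
p,q,s=now()
D=down(85.6)
plan(p,q,[([.5555,.359,.21],D),([.5555,.359,.08],D)],1)
print(bed(-32.5,10,22),bedtool().as_quat())
E
```

```text
[[[0.53,-0.61,0.01],[0.0,0.0,-0.7],1],[[0.57,-0.59,0.02],[0.0,0.0,-0.7],1],[[0.59,-0.56,0.01],[0.0,0.0,-0.7],1],[[0.62,-0.53,0.01],[0.0,0.0,-0.69],1],[[0.64,-0.5,0.01],[0.0,0.0,-0.7],1]]
[[[0.67,-0.47,0.02],[-0.01,-0.01,-0.7],1],[[0.69,-0.44,0.01],[0.0,0.0,-0.7],1],[[0.7,-0.4,0.01],[0.0,0.0,-0.7],1],[[0.73,-0.36,0.01],[0.0,0.0,-0.7],1],[[0.75,-0.33,0.01],[0.0,0.0,-0.69],1]]
[[[0.76,-0.29,0.01],[0.0,0.0,-0.7],1],[[0.77,-0.26,0.02],[0.0,0.0,-0.7],1],[[0.78,-0.22,0.01],[0.0,0.0,-0.7],1],[[0.8,-0.18,0.01],[0.0,0.0,-0.7],1],[[0.8,-0.14,0.01],[0.0,0.0,-0.7],1]]
[[[0.81,-0.1,0.01],[-0.01,0.0,-0.69],1],[[0.81,-0.06,0.02],[0.0,-0.01,-0.7],1],[[0.82,-0.02,0.01],[0.0,0.0,-0.7],1],[[0.81,0.02,0.01],[0.0,0.0,-0.7],1],[[0.81,0.05,0.01],[0.0,0.0,-0.7],1]]
[[[0.81,0.1,0.01],[0.0,0.0,-0.7],1],[[0.8,0.14,0.01],[0.0,0.0,-0.69],1],[[0.8,0.17,0.01],[0.0,0.0,-0.7],1],[[0.78,0.22,0.01],[0.0,0.0,-0.7],1],[[0.0,0.0,0.65],[0.0,0.0,0.0],1]]
[[[0.0,0.0,0.65],[0.0,0.0,0.0],1],[[0.0,0.0,0.65],[0.0,0.0,0.0],1],[[0.0,0.0,0.65],[0.0,0.0,0.0],1]]
[0.4807 0.028  0.0908] [0.6442 0.7197 0.1928 0.1726]
```

Call:
servo_tool(
  steps=[
    [[0.53,-0.61,0.01],[0,0,-0.7],1],
    [[0.57,-0.59,0.02],[0,0,-0.7],1],
    [[0.59,-0.56,0.01],[0,0,-0.7],1],
    [[0.62,-0.53,0.01],[0,0,-0.7],1],
    [[0.64,-0.5,0.01],[0,0,-0.7],1],
  ],
)

```text
time: 0.6
tcp_pos: [0.2608, -0.3552, 0.2209]
tcp_rot: [0.96, 0.281, 0.0, -0.0]
ft_force: [0.3, 0.4, 0.1]
finger_gap: 1.0
gripper_force: 0.0
```

Call:
servo_tool(
  steps=[
    [[0.67,-0.47,0.02],[0,0,-0.7],1],
    [[0.69,-0.44,0.01],[0,0,-0.7],1],
    [[0.7,-0.4,0.01],[0,0,-0.7],1],
    [[0.73,-0.36,0.01],[0,0,-0.7],1],
    [[0.75,-0.33,0.01],[0,0,-0.7],1],
  ],
)

```text
time: 1.1
tcp_pos: [0.3383, -0.1669, 0.2182]
tcp_rot: [0.918, 0.396, 0.0, -0.0]
ft_force: [0.9, 0.3, 0.1]
finger_gap: 0.996
gripper_force: 0.0
```

Call:
servo_tool(
  steps=[
    [[0.76,-0.29,0.01],[0,0,-0.7],1],
    [[0.77,-0.26,0.02],[0,0,-0.7],1],
    [[0.78,-0.22,0.01],[0,0,-0.7],1],
    [[0.8,-0.18,0.01],[0,0,-0.7],1],
    [[0.8,-0.14,0.01],[0,0,-0.7],1],
  ],
)

```text
time: 1.6
tcp_pos: [0.4154, 0.0215, 0.2152]
tcp_rot: [0.863, 0.505, -0.0, 0.0]
ft_force: [1.0, -0.2, 0.6]
finger_gap: 1.0
gripper_force: 0.0
```

Call:
servo_tool(
  steps=[
    [[0.81,-0.1,0.01],[0,0,-0.7],1],
    [[0.81,-0.06,0.02],[0,0,-0.7],1],
    [[0.82,-0.02,0.01],[0,0,-0.7],1],
    [[0.81,0.02,0.01],[0,0,-0.7],1],
    [[0.81,0.05,0.01],[0,0,-0.7],1],
  ],
)

```text
time: 2.1
tcp_pos: [0.4926, 0.2096, 0.2119]
tcp_rot: [0.795, 0.607, -0.0, -0.0]
ft_force: [-0.2, -1.2, -0.9]
finger_gap: 1.0
gripper_force: 0.0
```

Call:
servo_tool(
  steps=[
    [[0.81,0.1,0.01],[0,0,-0.7],1],
    [[0.8,0.14,0.01],[0,0,-0.7],1],
    [[0.8,0.17,0.01],[0,0,-0.7],1],
    [[0.78,0.22,0.01],[0,0,-0.7],1],
    [[0,0,0.6],[0,0,0],1],
  ],
)

```text
time: 2.6
tcp_pos: [0.5587, 0.3644, 0.1845]
tcp_rot: [0.731, 0.682, 0.006, 0.001]
ft_force: [0.4, 0.2, -0.0]
finger_gap: 0.999
gripper_force: 0.0
```

Run:
```python
from h import *
p,q,s=now()
print(p,s["joint_positions"])
D=down(85.6)
plan(p,q,[([.5555,.359,.06],D),([.5555,.359,.023],D,.02)],1)
```

```text
[0.5587 0.3644 0.1845] [0.4476 0.4215 1.3473 0.0014 1.3607 0.517 ]
[[[-0.04,-0.03,0.83],[0.05,-0.03,0.03],1],[[-0.04,-0.02,0.83],[0.04,-0.04,0.04],1],[[-0.04,-0.02,0.83],[0.05,-0.03,0.03],1],[[0.0,0.0,0.37],[0.0,0.0,0.0],1],[[0.0,0.0,0.37],[0.0,0.0,0.0],1]]
```

Call:
servo_tool(
  steps=[
    [[-0.04,-0.03,0.8],[0,0,0],1],
    [[-0.04,-0.02,0.8],[0,0,0],1],
    [[-0.03,-0.02,0.8],[0,0,0],1],
    [[0,0,0.2],[0,0,0],1],
    [[0,0,0],[0,0,0],1],
  ],
)

```text
time: 3.1
tcp_pos: [0.5488, 0.3523, 0.0478]
tcp_rot: [0.733, 0.68, -0.003, -0.001]
ft_force: [0.8, -0.4, -0.6]
finger_gap: 0.998
gripper_force: 0.0
```

Run:
```python
from h import *
p,q,s=now(); print(p)
plan(p,q,[([.5555,.359,.023],down(85.6),.02)],1)
```

```text
[0.5488 0.3523 0.0478]
[[[0.07,0.06,0.25],[-0.04,0.02,0.02],1],[[0.07,0.07,0.25],[-0.03,0.02,0.02],1]]
```

Call:
servo_tool(
  steps=[
    [[0.07,0.06,0.25],[0,0,0],1],
    [[0.07,0.07,0.25],[0,0,0],1],
    [[0,0,0],[0,0,0],1],
    [[0,0,0],[0,0,0],0.5],
    [[0,0,0],[0,0,0],0],
  ],
)

```text
time: 3.6
tcp_pos: [0.5583, 0.3601, 0.0263]
tcp_rot: [0.733, 0.68, 0.001, 0.0]
ft_force: [-0.7, 0.2, -0.5]
finger_gap: 0.864
gripper_force: 0.0
```

Call:
servo_tool(
  steps=[
    [[0,0,0],[0,0,0],0],
    [[0,0,0],[0,0,0],0],
    [[0,0,0],[0,0,0],0],
    [[0,0,0],[0,0,0],0],
  ],
)

```text
time: 4.0
tcp_pos: [0.5578, 0.3598, 0.0257]
tcp_rot: [0.733, 0.68, 0.0, 0.0]
ft_force: [-0.7, -1.0, 1.4]
finger_gap: 0.583
gripper_force: 30.0
```

Run:
```python
from h import *
p,q,s=now()
B=bedtool()
print(bed(-27,4,110))
plan(p,q,[([.555,.35,.16],q),(bed(-27,4,110),B),(bed(-27,4,45),B)],0)
```

```text
[0.4424 0.0177 0.1698]
[[[-0.05,-0.01,-0.67],[0.0,0.0,0.0],0],[[-0.05,-0.01,-0.67],[0.0,0.0,0.0],0],[[-0.05,-0.01,-0.67],[0.0,0.0,0.0],0],[[-0.05,-0.01,-0.68],[0.0,0.0,0.0],0],[[-0.75,-0.2,-0.02],[-0.83,0.08,-0.29],0]]
[[[-0.76,-0.2,-0.04],[-0.83,0.07,-0.28],0],[[-0.74,-0.22,-0.05],[-0.83,0.08,-0.29],0],[[-0.74,-0.24,-0.07],[-0.83,0.08,-0.29],0],[[-0.74,-0.24,-0.09],[-0.83,0.07,-0.29],0],[[-0.73,-0.25,-0.11],[-0.83,0.08,-0.28],0]]
[[[-0.72,-0.26,-0.12],[-0.83,0.08,-0.29],0],[[-0.72,-0.27,-0.15],[-0.84,0.07,-0.29],0],[[-0.72,-0.27,-0.16],[-0.83,0.08,-0.29],0],[[0.0,0.0,0.65],[0.0,0.0,0.0],0],[[0.0,0.0,0.65],[0.0,0.0,0.0],0]]
```

Call:
servo_tool(
  steps=[
    [[-0.05,0,-0.4],[0,0,0],0],
    [[-0.05,0,-0.8],[0,0,0],0],
    [[-0.05,0,-0.8],[0,0,0],0],
    [[-0.05,0,-0.8],[0,0,0],0],
    [[-0.75,-0.2,-0.02],[-0.83,0.08,-0.29],0],
  ],
)

```text
time: 4.5
tcp_pos: [0.552, 0.3175, 0.1753]
tcp_rot: [0.725, 0.688, 0.032, 0.023]
ft_force: [0.9, -0.1, -0.4]
finger_gap: 0.58
gripper_force: 30.0
```

Call:
servo_tool(
  steps=[
    [[-0.76,-0.2,-0.04],[-0.83,0.07,-0.29],0],
    [[-0.74,-0.22,-0.05],[-0.83,0.08,-0.29],0],
    [[-0.74,-0.24,-0.07],[-0.83,0.08,-0.29],0],
    [[-0.74,-0.24,-0.09],[-0.83,0.07,-0.29],0],
    [[-0.73,-0.25,-0.11],[-0.83,0.08,-0.29],0],
  ],
)

```text
time: 5.0
tcp_pos: [0.4805, 0.1271, 0.1714]
tcp_rot: [0.679, 0.714, 0.13, 0.116]
ft_force: [-0.9, -1.4, -0.9]
finger_gap: 0.582
gripper_force: 30.0
```

Call:
servo_tool(
  steps=[
    [[-0.72,-0.26,-0.12],[-0.83,0.08,-0.29],0],
    [[-0.72,-0.27,-0.15],[-0.83,0.07,-0.29],0],
    [[-0.72,-0.27,-0.16],[-0.83,0.08,-0.29],0],
    [[0,0,0.1],[0,0,0],0],
    [[0,0,0],[0,0,0],0],
  ],
)

```text
time: 5.5
tcp_pos: [0.4477, 0.0217, 0.1695]
tcp_rot: [0.647, 0.719, 0.189, 0.168]
ft_force: [-0.8, 0.3, -1.9]
finger_gap: 0.58
gripper_force: 30.0
```

Run:
```python
from h import *
from workcell import env
p,q,s=now(); B=bedtool(); print(tobed(p),np.degrees((q.inv()*B).as_rotvec()),s["finger_gap"],s["ft_force"])
plan(p,q,[(bed(-27,4,45),B),(bed(-27,4,29),B,.01)],0)
im=[]
for n in("scene","top"):
    k=env.snapshot(n); np.savez(n+"1.npz",**k); im.append(k["pixels"])
a=cv2.resize(im[0][150:270,220:420],(800,480)); cv2.imwrite("pics/a1.png",a)
```

```text
[-22.1822   7.4272 106.9418] [-0.6912  0.0114 -0.3258] 0.5800283095911688 [-0.7878  0.3465 -1.9497]
[[[-0.03,-0.04,0.62],[-0.09,0.0,-0.04],0],[[-0.04,-0.05,0.62],[-0.08,0.0,-0.04],0],[[0.0,0.0,0.16],[0.0,0.0,0.0],0],[[0.0,0.01,0.16],[0.0,0.0,0.0],0]]
```

View pics/a1.png

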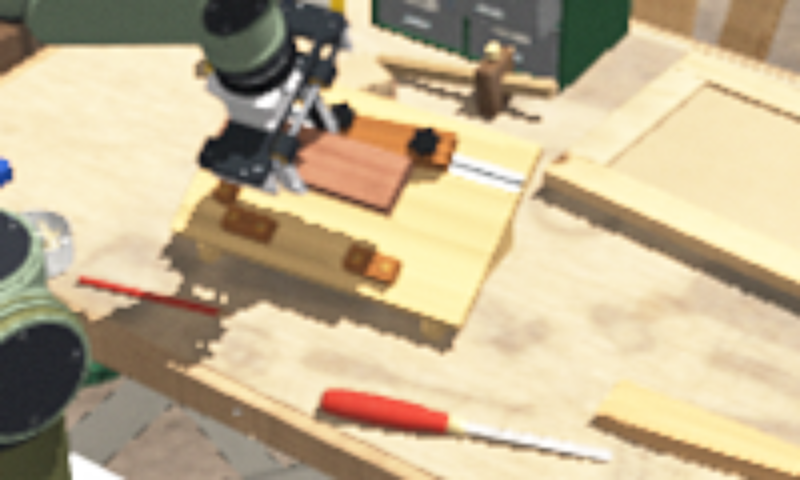

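The view shows the blank gripped level above the bed, parallel to the ledge, with the right end at (400,180). I'll lower it now.

Call:
servo_tool(
  steps=[
    [[-0.03,-0.04,0.6],[-0.1,0,-0.05],0],
    [[-0.04,-0.05,0.6],[-0.1,0,-0.05],0],
    [[0,0,0.1],[0,0,0],0],
    [[0,0,0],[0,0,0],0],
    [[0,0,0],[0,0,0],0],
  ],
)

```text
time: 6.1
tcp_pos: [0.4778, 0.0234, 0.1127]
tcp_rot: [0.641, 0.722, 0.194, 0.174]
ft_force: [-0.0, 0.7, -1.9]
finger_gap: 0.583
gripper_force: 30.0
```

Run:
```python
from h import *
p,q,s=now(); B=bedtool(); print(tobed(p),np.degrees((q.inv()*B).as_rotvec()),s["ft_force"])
plan(p,q,[(bed(-27,4,26),B,.004)],0)
```

```text
[-24.4911   5.8175  42.6605] [ 0.2615 -0.1114  0.4228] [-0.0417  0.7354 -1.8643]
[[[-0.01,-0.01,0.07],[0.01,-0.01,0.02],0],[[0.0,-0.01,0.06],[0.02,0.0,0.02],0],[[-0.01,-0.01,0.07],[0.01,-0.01,0.02],0],[[-0.01,-0.01,0.07],[0.01,0.0,0.02],0],[[-0.01,-0.01,0.06],[0.02,-0.01,0.03],0]]
```

Call:
servo_tool(
  steps=[
    [[-0.03,-0.05,0.1],[0,0,0.1],0],
    [[0,0,0.08],[0,0,0],0],
    [[0,0,0.06],[0,0,0],0],
    [[0,0,0.03],[0,0,0],0],
    [[0,0,0],[0,0,0],0],
  ],
)

```text
time: 6.6
tcp_pos: [0.4818, 0.0214, 0.0987]
tcp_rot: [0.645, 0.719, 0.195, 0.173]
ft_force: [-0.2, 0.1, -1.4]
finger_gap: 0.585
gripper_force: 30.0
```

Call:
servo_tool(
  steps=[
    [[0,0,0.02],[0,0,0],0],
    [[0,0,0.02],[0,0,0],0],
    [[0,0,0],[0,0,0],0],
  ],
)

```text
time: 6.9
tcp_pos: [0.4829, 0.0216, 0.097]
tcp_rot: [0.644, 0.719, 0.195, 0.173]
ft_force: [0.1, 0.2, -2.3]
finger_gap: 0.584
gripper_force: 30.0
```

Run:
```python
from h import *
p,q,s=now(); B=bedtool(); print(tobed(p),np.degrees((q.inv()*B).as_rotvec()),BR.T@s["ft_force"],s["moment"])
```

```text
[-28.1123   3.4248  26.6552] [ 0.2065 -0.0571 -0.096 ] [-1.0354  0.1968 -2.0604] [-0.0564  0.3301  0.024 ]
```

Call:
servo_tool(
  steps=[
    [[0,0,0.02],[0,0,0],0],
    [[0,0,0],[0,0,0],0],
  ],
)

```text
time: 7.1
tcp_pos: [0.4832, 0.0216, 0.0967]
tcp_rot: [0.644, 0.719, 0.195, 0.173]
ft_force: [-8.3, -0.6, 8.6]
finger_gap: 0.584
gripper_force: 30.0
```

Call:
servo_tool(
  steps=[
    [[0,0,0.02],[0,0,0],0],
    [[0,0,0],[0,0,0],0],
  ],
)

```text
time: 7.3
tcp_pos: [0.4834, 0.0217, 0.0964]
tcp_rot: [0.644, 0.72, 0.194, 0.173]
ft_force: [-20.3, -4.1, 22.3]
finger_gap: 0.585
gripper_force: 30.0
```

Call:
servo_tool(
  steps=[
    [[0,-0.03,0],[0,0,0],0],
    [[0,0,0],[0,0,0],0],
  ],
)

```text
time: 7.5
tcp_pos: [0.4833, 0.0217, 0.0964]
tcp_rot: [0.644, 0.719, 0.195, 0.174]
ft_force: [-13.8, -0.2, 16.7]
finger_gap: 0.583
gripper_force: 30.0
```

Call:
servo_tool(
  steps=[
    [[0,-0.03,0],[0,0,0],0],
    [[0,0,0],[0,0,0],0],
  ],
)

```text
time: 7.7
tcp_pos: [0.4832, 0.0216, 0.0965]
tcp_rot: [0.644, 0.719, 0.196, 0.175]
ft_force: [-7.7, 3.3, 14.8]
finger_gap: 0.586
gripper_force: 30.0
```

```bash
cat > st.py <<'E'
from h import *
p,q,s=now(); B=bedtool(); print(s["time"],tobed(p),np.degrees((q.inv()*B).as_rotvec()),"F",BR.T@s["ft_force"],s["moment"],s["finger_gap"])
E
python3 st.py
```

```text
7.7 [-28.106    3.4339  26.0218] [ 0.472  -0.054  -0.0274] F [ 1.068   4.1085 16.4234] [0.3854 0.4622 0.3917] 0.5856641034785128
```

Call:
servo_tool(
  steps=[
    [[0,0,-0.03],[0,0,0],0],
    [[0,0,0],[0,0,0],0],
  ],
)

```text
time: 7.9
tcp_pos: [0.4806, 0.0214, 0.0953]
tcp_rot: [0.644, 0.719, 0.195, 0.173]
ft_force: [-1.2, 0.0, -1.1]
finger_gap: 0.583
gripper_force: 30.0
```

```bash
python3 st.py
```

```text
7.9 [-30.9636   3.4554  26.3413] [ 0.2308 -0.0491 -0.0804] F [-1.5498  0.1566 -0.3699] [-0.0808  0.3087  0.0064] 0.5827872111672487
```

Call:
servo_tool(
  steps=[
    [[0,-0.03,0],[0,0,0],0],
    [[0,0,0],[0,0,0],0],
  ],
)

```text
time: 8.1
tcp_pos: [0.4786, 0.0213, 0.0937]
tcp_rot: [0.645, 0.719, 0.194, 0.173]
ft_force: [-1.2, 0.1, -1.0]
finger_gap: 0.58
gripper_force: 30.0
```

```bash
python3 st.py
```

```text
8.1 [-33.4968   3.6197  25.9406] [ 0.1337 -0.0778 -0.1032] F [-1.5315  0.2679 -0.2366] [-0.1145  0.4315  0.006 ] 0.5798688323695287
```

Call:
servo_tool(
  steps=[
    [[0,-0.02,0],[0,0,0],0],
    [[0,0,0],[0,0,0],0],
  ],
)

```text
time: 8.3
tcp_pos: [0.4783, 0.0211, 0.0937]
tcp_rot: [0.644, 0.719, 0.195, 0.173]
ft_force: [0.1, -0.4, -1.8]
finger_gap: 0.583
gripper_force: 30.0
```

Call:
servo_tool(
  steps=[
    [[0,-0.02,0],[0,0,0],0],
    [[0,0,0],[0,0,0],0],
  ],
)

```text
time: 8.5
tcp_pos: [0.4782, 0.0209, 0.0939]
tcp_rot: [0.644, 0.719, 0.195, 0.174]
ft_force: [1.8, 1.1, -2.1]
finger_gap: 0.581
gripper_force: 30.0
```

```bash
python3 st.py
```

```text
8.5 [-33.8347   3.2448  26.2912] [ 0.2882 -0.0314 -0.1009] F [ 0.6053  0.9407 -2.7923] [ 0.1272 -0.1205  0.1426] 0.5810694963215082
```

Call:
servo_tool(
  steps=[
    [[0.08,0,0],[0,0,0],0],
    [[0,0,0],[0,0,0],0],
  ],
)

```text
time: 8.7
tcp_pos: [0.4777, 0.0249, 0.0939]
tcp_rot: [0.644, 0.719, 0.195, 0.174]
ft_force: [1.7, -0.1, -0.9]
finger_gap: 0.585
gripper_force: 30.0
```

Call:
servo_tool(
  steps=[
    [[0.03,0,0],[0,0,0],0],
    [[0,0,0],[0,0,0],0],
  ],
)

```text
time: 8.9
tcp_pos: [0.4775, 0.0264, 0.0939]
tcp_rot: [0.644, 0.719, 0.195, 0.174]
ft_force: [2.8, -0.6, -0.8]
finger_gap: 0.584
gripper_force: 30.0
```

Call:
servo_tool(
  steps=[
    [[0.03,0,0],[0,0,0],0],
    [[0,0,0],[0,0,0],0],
  ],
)

```text
time: 9.1
tcp_pos: [0.4776, 0.0265, 0.0939]
tcp_rot: [0.644, 0.719, 0.194, 0.175]
ft_force: [0.6, -7.2, -0.2]
finger_gap: 0.586
gripper_force: 30.0
```

```bash
python3 st.py
```

```text
9.1 [-33.7411   8.8715  26.3316] [ 0.3199  0.1428 -0.036 ] F [-0.2327 -7.214  -0.0886] [-1.2601  0.0915 -0.778 ] 0.5859898024951462
```

Call:
servo_tool(
  steps=[
    [[0,-0.02,0.02],[0,0,0],0],
    [[0,0,0],[0,0,0],0],
    [[0,0,0],[0,0,0],0.7],
    [[0,0,0],[0,0,0],0.7],
    [[0,0,0],[0,0,0],0.7],
  ],
)

```text
time: 9.6
tcp_pos: [0.4756, 0.0284, 0.0914]
tcp_rot: [0.644, 0.719, 0.194, 0.172]
ft_force: [0.0, 0.7, 0.2]
finger_gap: 0.698
gripper_force: 0.0
```

Call:
servo_tool(
  steps=[
    [[0,0,-0.2],[0,0,0],0.7],
    [[0,0,-0.6],[0,0,0],0.7],
    [[0,0,-0.8],[0,0,0],0.7],
    [[0,0,-0.8],[0,0,0],0.7],
    [[0,0,-0.4],[0,0,0],1],
  ],
)

```text
time: 10.1
tcp_pos: [0.4062, 0.02, 0.2157]
tcp_rot: [0.644, 0.719, 0.195, 0.175]
ft_force: [0.4, -0.8, 0.6]
finger_gap: 0.753
gripper_force: 0.0
```

Run:
```python
from h import *
p,q,s=now(); print(p,s["joint_positions"],s["finger_gap"])
# turn: yaw from 96.3 to -87.6 with j6 increasing => yaw decreasing
D=down(-87.6); M1=down(50);M2=down(-20)
plan(p,q,[([.47,-.10,.20],M1),([.46,-.30,.20],M2),([.465,-.322,.12],D)],1)
```

```text
[0.4062 0.02   0.2157] [-0.3527 -0.5869  2.3071  0.2802  0.9566 -0.5707] 0.752521406461438
[[[-0.17,0.05,0.05],[0.48,-0.2,0.75],1],[[-0.16,0.05,0.05],[0.48,-0.21,0.76],1],[[-0.16,0.07,0.06],[0.48,-0.2,0.75],1],[[-0.16,0.08,0.05],[0.47,-0.21,0.75],1],[[-0.15,0.09,0.05],[0.48,-0.2,0.76],1]]
[[[-0.15,0.1,0.05],[0.48,-0.21,0.75],1],[[-0.14,0.1,0.05],[0.48,-0.2,0.75],1],[[-0.13,0.12,0.05],[0.48,-0.21,0.76],1],[[-0.13,0.12,0.05],[0.48,-0.2,0.75],1],[[-0.11,0.13,0.04],[0.48,-0.21,0.75],1]]
[[[-0.11,0.14,0.04],[0.48,-0.2,0.76],1],[[-0.11,0.15,0.04],[0.47,-0.21,0.75],1],[[-0.09,0.15,0.03],[0.48,-0.2,0.75],1],[[-0.09,0.16,0.03],[0.48,-0.21,0.76],1],[[-0.07,0.16,0.03],[0.48,-0.2,0.75],1]]
[[[-0.17,0.13,0.0],[0.0,0.0,0.92],1],[[-0.16,0.14,0.0],[0.0,0.0,0.92],1],[[-0.15,0.14,0.0],[0.0,0.0,0.92],1],[[-0.14,0.16,0.0],[0.0,0.0,0.92],1],[[-0.13,0.17,0.0],[0.0,0.0,0.92],1]]
[[[-0.12,0.17,0.0],[0.0,0.0,0.93],1],[[-0.11,0.18,0.0],[0.0,0.0,0.92],1],[[-0.09,0.19,0.0],[0.0,0.0,0.92],1],[[-0.09,0.19,0.0],[0.0,0.0,0.92],1],[[-0.07,0.2,0.0],[0.0,0.0,0.92],1]]
[[[-0.06,0.2,0.0],[0.0,0.0,0.92],1],[[-0.04,0.21,0
[... 222 characters left out ...]
0,0.0,0.92],1],[[0.05,0.2,0.0],[0.0,0.0,0.92],1],[[0.01,0.02,0.09],[0.0,0.0,0.94],1]]
[[[0.02,0.02,0.09],[0.0,0.0,0.94],1],[[0.02,0.02,0.09],[0.0,0.0,0.94],1],[[0.01,0.02,0.08],[0.0,0.0,0.94],1],[[0.02,0.02,0.09],[0.0,0.0,0.93],1],[[0.02,0.01,0.09],[0.0,0.0,0.94],1]]
[[[0.02,0.02,0.09],[0.0,0.0,0.94],1],[[0.02,0.01,0.09],[0.0,0.0,0.94],1],[[0.03,0.01,0.09],[0.0,0.0,0.94],1],[[0.02,0.01,0.09],[0.0,0.0,0.94],1],[[0.02,0.01,0.09],[0.0,0.0,0.94],1]]
[[[0.03,0.01,0.08],[0.0,0.0,0.94],1],[[0.02,0.0,0.09],[0.0,0.0,0.93],1],[[0.03,0.01,0.09],[0.0,0.0,0.94],1],[[0.02,0.0,0.09],[0.0,0.0,0.94],1],[[0.03,0.0,0.09],[0.0,0.0,0.94],1]]
[[[0.02,0.0,0.09],[0.0,0.0,0.94],1],[[0.03,0.0,0.09],[0.0,0.0,0.94],1]]
```

Call:
servo_tool(
  steps=[
    [[-0.17,0.05,0.05],[0.48,-0.2,0.75],1],
    [[-0.16,0.05,0.05],[0.48,-0.2,0.75],1],
    [[-0.16,0.07,0.06],[0.48,-0.2,0.75],1],
    [[-0.16,0.08,0.05],[0.48,-0.2,0.75],1],
    [[-0.15,0.09,0.05],[0.48,-0.2,0.75],1],
  ],
)

```text
time: 10.6
tcp_pos: [0.4273, -0.0197, 0.2071]
tcp_rot: [0.752, 0.636, 0.132, 0.116]
ft_force: [-0.1, 0.3, 0.7]
finger_gap: 1.0
gripper_force: 0.0
```

Call:
servo_tool(
  steps=[
    [[-0.15,0.1,0.05],[0.48,-0.2,0.75],1],
    [[-0.14,0.1,0.05],[0.48,-0.2,0.75],1],
    [[-0.13,0.12,0.05],[0.48,-0.2,0.75],1],
    [[-0.13,0.12,0.05],[0.48,-0.2,0.75],1],
    [[-0.11,0.13,0.04],[0.48,-0.2,0.75],1],
  ],
)

```text
time: 11.1
tcp_pos: [0.4485, -0.0595, 0.2014]
tcp_rot: [0.84, 0.536, 0.066, 0.056]
ft_force: [0.2, -1.1, -0.6]
finger_gap: 1.002
gripper_force: 0.0
```

Call:
servo_tool(
  steps=[
    [[-0.11,0.14,0.04],[0.48,-0.2,0.75],1],
    [[-0.11,0.15,0.04],[0.48,-0.2,0.75],1],
    [[-0.09,0.15,0.03],[0.48,-0.2,0.75],1],
    [[-0.09,0.16,0.03],[0.48,-0.2,0.75],1],
    [[-0.07,0.16,0.03],[0.48,-0.2,0.75],1],
  ],
)

```text
time: 11.6
tcp_pos: [0.4702, -0.0994, 0.1958]
tcp_rot: [0.906, 0.424, -0.002, -0.004]
ft_force: [-0.5, 0.9, -0.1]
finger_gap: 1.001
gripper_force: 0.0
```

Call:
servo_tool(
  steps=[
    [[-0.17,0.13,0],[0,0,0.92],1],
    [[-0.16,0.14,0],[0,0,0.92],1],
    [[-0.15,0.14,0],[0,0,0.92],1],
    [[-0.14,0.16,0],[0,0,0.92],1],
    [[-0.13,0.17,0],[0,0,0.92],1],
  ],
)

```text
time: 12.1
tcp_pos: [0.4676, -0.1523, 0.1955]
tcp_rot: [0.962, 0.273, -0.002, -0.004]
ft_force: [0.9, 0.7, -0.2]
finger_gap: 0.999
gripper_force: 0.0
```

Call:
servo_tool(
  steps=[
    [[-0.12,0.17,0],[0,0,0.92],1],
    [[-0.11,0.18,0],[0,0,0.92],1],
    [[-0.09,0.19,0],[0,0,0.92],1],
    [[-0.09,0.19,0],[0,0,0.92],1],
    [[-0.07,0.2,0],[0,0,0.92],1],
  ],
)

```text
time: 12.6
tcp_pos: [0.465, -0.2047, 0.1952]
tcp_rot: [0.993, 0.116, -0.002, -0.003]
ft_force: [0.9, 0.1, 0.0]
finger_gap: 0.995
gripper_force: 0.0
```

Call:
servo_tool(
  steps=[
    [[-0.06,0.2,0],[0,0,0.92],1],
    [[-0.04,0.21,0],[0,0,0.92],1],
    [[-0.03,0.21,0],[0,0,0.92],1],
    [[-0.02,0.21,0],[0,0,0.92],1],
    [[-0.01,0.21,0],[0,0,0.92],1],
  ],
)

```text
time: 13.1
tcp_pos: [0.4627, -0.2574, 0.1949]
tcp_rot: [0.999, -0.044, -0.003, -0.003]
ft_force: [-0.5, -0.2, 0.9]
finger_gap: 1.002
gripper_force: 0.0
```

Call:
servo_tool(
  steps=[
    [[0.01,0.21,0],[0,0,0.92],1],
    [[0.03,0.21,0],[0,0,0.92],1],
    [[0.03,0.21,0],[0,0,0.92],1],
    [[0.05,0.2,0],[0,0,0.92],1],
    [[0.01,0.02,0.1],[0,0,0.94],1],
  ],
)

```text
time: 13.6
tcp_pos: [0.4616, -0.3016, 0.1904]
tcp_rot: [0.979, -0.205, -0.002, -0.002]
ft_force: [0.9, 0.6, -0.2]
finger_gap: 0.999
gripper_force: 0.0
```

Call:
servo_tool(
  steps=[
    [[0.02,0.02,0.1],[0,0,0.94],1],
    [[0.02,0.02,0.1],[0,0,0.94],1],
    [[0.02,0.02,0.1],[0,0,0.94],1],
    [[0.02,0.02,0.1],[0,0,0.94],1],
    [[0.02,0.01,0.1],[0,0,0.94],1],
  ],
)

```text
time: 14.1
tcp_pos: [0.4631, -0.3064, 0.1644]
tcp_rot: [0.932, -0.361, -0.003, -0.002]
ft_force: [0.6, -0.3, 0.3]
finger_gap: 0.999
gripper_force: 0.0
```

Call:
servo_tool(
  steps=[
    [[0.02,0.02,0.1],[0,0,0.94],1],
    [[0.02,0.01,0.1],[0,0,0.94],1],
    [[0.03,0.01,0.1],[0,0,0.94],1],
    [[0.02,0.01,0.1],[0,0,0.94],1],
    [[0.02,0.01,0.1],[0,0,0.94],1],
  ],
)

```text
time: 14.6
tcp_pos: [0.4643, -0.3124, 0.1394]
tcp_rot: [0.861, -0.509, -0.004, -0.002]
ft_force: [-0.7, 0.5, 0.5]
finger_gap: 0.995
gripper_force: 0.0
```

Run:
```python
from h import *
from workcell import env
p,q,s=now(); print(p,s["joint_positions"],s["finger_gap"])
print(np.degrees((q.inv()*down(-87.6)).as_rotvec()))
k=env.snapshot("top"); np.savez("top2.npz",**k); im=k["pixels"]
cv2.imwrite("pics/t2.png",cv2.resize(im[150:250,225:465],None,fx=3.3,fy=3.3,interpolation=cv2.INTER_CUBIC))
# edges of the wedge from the first picture: fit lines to the long sides and butt end
s=load("top0.npz"); hsv=cv2.cvtColor(s["pixels"],cv2.COLOR_BGR2HSV); S=hsv[...,1]
k=np.zeros(S.shape,np.uint8); k[205:236,392:462]=(S[205:236,392:462]>93)
up=[];lo=[]
for u in range(403,454):
    v=np.nonzero(k[:,u])[0]; up.append(onz(s,(u,v.min()-.5),.022)); lo.append(onz(s,(u,v.max()+.5),.022))
up,lo=np.array(up),np.array(lo); a=np.polyfit(up[:,1],up[:,0],1); m=lo[:,1]<-.365; b=np.polyfit(lo[m,1],lo[m,0],1); c=lo[lo[:,1]>-.345]
print("yaw up",np.degrees(np.arctan(a[0])),"low",np.degrees(np.arctan(b[0])))
print("x at butt -.322:",np.polyval(a,-.322), c[:,0].mean(), "thin .47:",np.polyval(a,-.47),np.polyval(b,-.47))
u=np.nonzero(k[217:227].any(0))[0]; print("ends",onz(s,(u.min()-.5,222),.022),onz(s,(u.max()+.5,218),.022))
```

```text
[ 0.4643 -0.3124  0.1394] [-0.7478  0.2634  1.6576  0.0017  1.2285  1.8902] 0.9952104660213543
[ 0.1641  0.4413 26.4212]
yaw up -2.2721820401348065 low -9.453978417415524
x at butt -.322: 0.4905693767559535 0.4382025649185555 thin .47: 0.496441700066754 0.46055422265057505
ends [ 0.464  -0.2917  0.022 ] [ 0.4777 -0.4831  0.022 ]
```

View pics/t2.png

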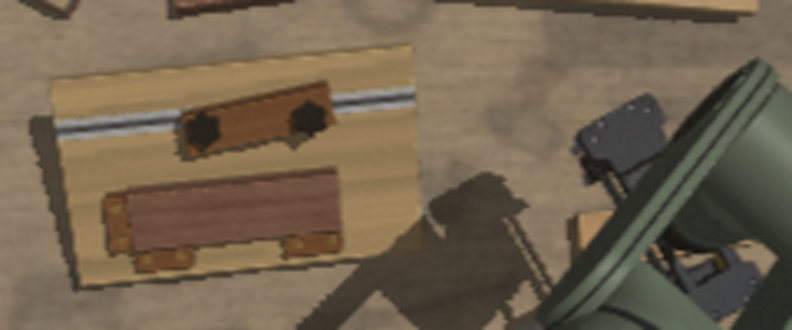

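The blank lies against the stop and both ledge pieces, spanning (130..340, 170..250) in the crop, and the channel is clear. Next is the wedge.

Run:
```python
from h import *
p,q,s=now(); D=down(-87.7)
plan(p,q,[([.4645,-.323,.07],D)],1)
```

```text
[[[0.03,0.01,0.2],[0.01,0.02,0.94],1],[[0.03,0.01,0.19],[0.01,0.02,0.95],1],[[0.03,0.01,0.2],[0.0,0.02,0.94],1],[[0.03,0.01,0.19],[0.01,0.01,0.94],1],[[0.03,0.01,0.2],[0.01,0.02,0.95],1]]
[[[0.04,0.0,0.19],[0.01,0.02,0.94],1],[[0.03,0.0,0.2],[0.0,0.02,0.94],1]]
```

Call:
servo_tool(
  steps=[
    [[0.03,0.01,0.2],[0,0,0.9],1],
    [[0.03,0.01,0.2],[0,0,0.9],1],
    [[0.03,0.01,0.2],[0,0,0.9],1],
    [[0.03,0.01,0.2],[0,0,0.9],1],
    [[0.03,0.01,0.2],[0,0,0.9],1],
  ],
)

```text
time: 15.15
tcp_pos: [0.4647, -0.3202, 0.0895]
tcp_rot: [0.771, -0.637, -0.004, -0.001]
ft_force: [-0.9, -0.3, -0.4]
finger_gap: 1.003
gripper_force: 0.0
```

Call:
servo_tool(
  steps=[
    [[0.04,0,0.2],[0,0,0.9],1],
    [[0.03,0,0.2],[0,0,0.9],1],
    [[0,0,0],[0,0,0],1],
  ],
)

```text
time: 15.45
tcp_pos: [0.4642, -0.3227, 0.0684]
tcp_rot: [0.73, -0.683, -0.005, -0.001]
ft_force: [0.3, 0.3, -0.3]
finger_gap: 1.001
gripper_force: 0.0
```

Run:
```python
from h import *
p,q,s=now(); D=down(-87.7); print(p)
plan(p,q,[([.4645,-.323,.023],D,.016)],1)
```

```text
[ 0.4642 -0.3227  0.0684]
[[[0.0,0.0,0.3],[0.03,0.04,0.13],1],[[0.01,-0.01,0.3],[0.03,0.04,0.12],1],[[0.0,0.0,0.31],[0.03,0.04,0.13],1]]
```

Call:
servo_tool(
  steps=[
    [[0,0,0.3],[0.03,0.04,0.15],1],
    [[0.01,0,0.3],[0.03,0.04,0.15],1],
    [[0,0,0.28],[0.03,0.04,0.1],1],
    [[0,0,0],[0,0,0],1],
    [[0,0,0],[0,0,0],0],
  ],
)

```text
time: 15.95
tcp_pos: [0.4654, -0.3242, 0.0266]
tcp_rot: [0.721, -0.693, 0.002, -0.0]
ft_force: [-0.6, -0.4, 0.5]
finger_gap: 0.951
gripper_force: 0.0
```

Call:
servo_tool(
  steps=[
    [[0,0,0],[0,0,0],0],
    [[0,0,0],[0,0,0],0],
    [[0,0,0],[0,0,0],0],
    [[0,0,0],[0,0,0],0],
    [[0,0,0],[0,0,0],0],
  ],
)

```text
time: 16.45
tcp_pos: [0.4655, -0.3245, 0.0266]
tcp_rot: [0.72, -0.694, 0.002, -0.0]
ft_force: [0.8, -0.6, 1.8]
finger_gap: 0.53
gripper_force: 30.4
```

Run:
```python
from h import *
p,q,s=now(); print(p,s["finger_gap"]*94,s["gripper_force"],s["joint_positions"], np.degrees((q.inv()*down(-87.7)).as_rotvec()))
B=bedtool(); g=0
M0=down(-40);M1=down(20); M2=down(70)
print(bed(-10,-190,120),bed(19,-190,45))
plan(p,q,[(p+[0,.0,.15],q,.04),([.46,-.28,.20],M0),([.45,-.25,.21],M1),([.45,-.22,.21],M2),(bed(19,-185,120),B)],0,ang=4)
```

```text
[ 0.4655 -0.3245  0.0266] 49.85331816570765 30.428947806358337 [-0.7614  0.4266  1.7107  0.0002  0.9995  2.3424] [-0.1984 -0.1889 -0.1424]
[ 0.4734 -0.1741  0.1869] [ 0.5357 -0.1672  0.1365]
[[[0.0,0.0,-0.75],[0.0,0.0,0.0],0],[[0.0,-0.01,-0.75],[0.0,0.0,0.0],0],[[0.01,0.0,-0.75],[0.0,0.0,0.0],0],[[0.0,0.0,-0.75],[0.0,0.0,0.0],0],[[-0.07,0.01,-0.04],[0.0,-0.01,-1.0],0]]
[[[-0.08,0.0,-0.04],[0.0,0.0,-0.99],0],[[-0.07,-0.01,-0.04],[-0.01,-0.01,-1.0],0],[[-0.08,-0.01,-0.04],[0.0,0.0,-1.0],0],[[-0.07,-0.01,-0.04],[0.0,-0.01,-0.99],0],[[-0.07,-0.02,-0.04],[0.0,0.0,-1.0],0]]
[[[-0.07,-0.03,-0.03],[-0.01,-0.01,-1.0],0],[[-0.07,-0.02,-0.04],[0.0,0.0,-0.99],0],[[-0.07,-0.04,-0.04],[0.0,-0.01,-1.0],0],[[-0.06,-0.04,-0.04],[0.0,0.0,-1.0],0],[[-0.06,-0.04,-0.04],[0.0,-0.01,-0.99],0]]
[[[-0.06,-0.05,-0.04],[-0.01,-0.01,-1.0],0],[[-0.03,-0.02,-0.01],[0.0,0.0,-0.94],0],[[-0.04,-0.02,-0.01],[0.0,0.0,-0.94],0],[[-0.03,-0.03,-0.02],[0.0,0.0,-0.93],0],[[-0.03,-0.02,-0.01],[0.0,0.0,-0.94],0]]
[[[-0.02,-0.03,-0.01],[0.0,0.0,-0.94],0],[[-0.03,-0.03,-0.01],[0.0,0.0,-0.94],0],[[-0.02,-0.04,-0.02],[0.0,0.0,-0
[... 555 characters left out ...]
[[0.03,-0.04,0.0],[0.0,0.0,-0.96],0],[[0.03,-0.03,0.0],[0.0,0.0,-0.96],0],[[0.03,-0.04,0.0],[0.0,0.0,-0.96],0]]
[[[0.04,-0.02,0.0],[0.0,0.0,-0.96],0],[[0.04,-0.03,0.0],[0.0,0.0,-0.97],0],[[0.04,-0.03,0.0],[0.0,0.0,-0.96],0],[[0.04,-0.02,0.0],[0.0,0.0,-0.96],0],[[0.04,-0.02,0.0],[0.0,0.0,-0.96],0]]
[[[0.13,0.05,0.02],[-0.74,0.17,-0.64],0],[[0.13,0.06,0.02],[-0.73,0.18,-0.65],0],[[0.13,0.07,0.03],[-0.74,0.17,-0.64],0],[[0.13,0.06,0.03],[-0.74,0.17,-0.64],0],[[0.12,0.07,0.03],[-0.74,0.17,-0.65],0]]
[[[0.11,0.08,0.04],[-0.73,0.17,-0.64],0],[[0.12,0.08,0.05],[-0.74,0.18,-0.64],0],[[0.11,0.08,0.05],[-0.74,0.17,-0.65],0],[[0.1,0.08,0.06],[-0.73,0.17,-0.64],0],[[0.1,0.08,0.06],[-0.74,0.17,-0.64],0]]
```

Call:
servo_tool(
  steps=[
    [[0,0,-0.6],[0,0,0],0],
    [[0,0,-0.8],[0,0,0],0],
    [[0,0,-0.8],[0,0,0],0],
    [[0,0,-0.8],[0,0,0],0],
    [[0,0,-0.5],[0,0,-1],0],
  ],
)

```text
time: 16.95
tcp_pos: [0.4656, -0.3246, 0.2047]
tcp_rot: [0.745, -0.667, 0.004, 0.0]
ft_force: [0.6, -0.8, -1.5]
finger_gap: 0.53
gripper_force: 30.0
```

Call:
servo_tool(
  steps=[
    [[-0.1,0,0],[0,0,-1],0],
    [[-0.1,0,0],[0,0,-1],0],
    [[-0.1,0,0],[0,0,-1],0],
    [[-0.1,0,0],[0,0,-1],0],
    [[-0.1,0,0],[0,0,-1],0],
  ],
)

```text
time: 17.45
tcp_pos: [0.4582, -0.2992, 0.2007]
tcp_rot: [0.85, -0.528, 0.001, 0.0]
ft_force: [-0.5, 0.0, -1.0]
finger_gap: 0.524
gripper_force: 30.0
```

Call:
servo_tool(
  steps=[
    [[-0.1,0,0],[0,0,-1],0],
    [[-0.1,0,0],[0,0,-1],0],
    [[-0.1,0,0],[0,0,-1],0],
    [[-0.1,0,0],[0,0,-1],0],
    [[-0.1,0,0],[0,0,-1],0],
  ],
)

```text
time: 17.95
tcp_pos: [0.4442, -0.2786, 0.2006]
tcp_rot: [0.928, -0.372, 0.001, 0.001]
ft_force: [0.8, -0.4, -1.7]
finger_gap: 0.528
gripper_force: 30.0
```

Call:
servo_tool(
  steps=[
    [[0,0,0],[0,0,-1],0],
    [[0,0,0],[0,0,-1],0],
    [[0,0,0],[0,0,-1],0],
    [[0,0,0],[0,0,-1],0],
    [[0,0,0],[0,0,-1],0],
  ],
)

```text
time: 18.45
tcp_pos: [0.4443, -0.2788, 0.2006]
tcp_rot: [0.979, -0.205, 0.001, 0.001]
ft_force: [-0.2, -0.0, -0.7]
finger_gap: 0.532
gripper_force: 30.0
```

Call:
servo_tool(
  steps=[
    [[0,0,0],[0,0,-1],0],
    [[0,0,0],[0,0,-1],0],
    [[0,0,0],[0,0,-1],0],
    [[0,0,0],[0,0,-1],0],
    [[0,0,0],[0,0,-1],0],
  ],
)

```text
time: 18.95
tcp_pos: [0.4443, -0.2788, 0.2006]
tcp_rot: [0.999, -0.032, 0.001, 0.001]
ft_force: [0.8, -0.4, -1.1]
finger_gap: 0.526
gripper_force: 30.0
```

Call:
servo_tool(
  steps=[
    [[0,0,0],[0,0,-1],0],
    [[0,0,0],[0,0,-1],0],
    [[0,0,0],[0,0,-1],0],
    [[0,0,0],[0,0,-1],0],
    [[0,0,0],[0,0,-1],0],
  ],
)

```text
time: 19.45
tcp_pos: [0.4443, -0.2789, 0.2006]
tcp_rot: [0.99, 0.142, 0.001, 0.001]
ft_force: [0.7, 0.5, -1.0]
finger_gap: 0.529
gripper_force: 30.0
```

Call:
servo_tool(
  steps=[
    [[0,0,0],[0,0,-1],0],
    [[0,0,0],[0,0,-1],0],
    [[0,0,0],[0,0,-1],0],
    [[0,0,0],[0,0,-1],0],
    [[0,0,0],[0,0,-1],0],
  ],
)

```text
time: 19.95
tcp_pos: [0.4443, -0.2789, 0.2006]
tcp_rot: [0.95, 0.312, 0.001, 0.001]
ft_force: [-0.3, -0.2, -1.2]
finger_gap: 0.53
gripper_force: 30.0
```

Call:
servo_tool(
  steps=[
    [[0,0,0],[0,0,-1],0],
    [[0,0,0],[0,0,-1],0],
    [[0,0,0],[0,0,-1],0],
    [[0,0,0],[0,0,-1],0],
    [[0,0,0],[0,0,-1],0],
  ],
)

```text
time: 20.45
tcp_pos: [0.4443, -0.2789, 0.2007]
tcp_rot: [0.882, 0.472, 0.0, 0.002]
ft_force: [0.4, 0.2, -0.5]
finger_gap: 0.529
gripper_force: 30.0
```

Call:
servo_tool(
  steps=[
    [[0,0,0],[0,0,-1],0],
    [[0,0,0],[0,0,-1],0],
    [[0,0,0],[0,0,-1],0],
  ],
)

```text
time: 20.75
tcp_pos: [0.4443, -0.2789, 0.2006]
tcp_rot: [0.827, 0.562, 0.0, 0.002]
ft_force: [0.1, 0.9, -1.0]
finger_gap: 0.53
gripper_force: 30.0
```

Run:
```python
from h import *
p,q,s=now(); print(p,s["finger_gap"]*94,s["joint_positions"], np.degrees((q.inv()*down(96.3)).as_rotvec()))
B=bedtool(); print(bed(22,-195,110))
plan(p,q,[(bed(22,-195,110),B)],0,ang=4)
```

```text
[ 0.4443 -0.2789  0.2006] 49.804303428573746 [-0.7254  0.1188  1.6938 -0.0003  1.3257 -0.3471] [  0.1459   0.1177 -27.9749]
[ 0.5065 -0.1754  0.1943]
[[[0.22,0.04,0.01],[-0.66,0.17,-0.62],0],[[0.21,0.04,0.02],[-0.67,0.17,-0.62],0],[[0.21,0.05,0.02],[-0.66,0.17,-0.62],0],[[0.21,0.06,0.02],[-0.67,0.17,-0.62],0],[[0.21,0.07,0.03],[-0.66,0.17,-0.63],0]]
[[[0.2,0.08,0.04],[-0.67,0.17,-0.62],0],[[0.2,0.08,0.04],[-0.66,0.16,-0.62],0],[[0.2,0.09,0.05],[-0.67,0.17,-0.62],0],[[0.19,0.09,0.06],[-0.66,0.17,-0.62],0],[[0.18,0.1,0.06],[-0.67,0.17,-0.62],0]]
[[[0.18,0.11,0.07],[-0.66,0.17,-0.62],0]]
```

Call:
servo_tool(
  steps=[
    [[0.21,0.04,0.01],[-0.66,0.17,-0.62],0],
    [[0.21,0.04,0.02],[-0.66,0.17,-0.62],0],
    [[0.21,0.05,0.02],[-0.66,0.17,-0.62],0],
    [[0.21,0.06,0.02],[-0.66,0.17,-0.62],0],
    [[0.21,0.07,0.03],[-0.66,0.17,-0.62],0],
  ],
)

```text
time: 21.25
tcp_pos: [0.4726, -0.232, 0.1981]
tcp_rot: [0.756, 0.643, 0.089, 0.081]
ft_force: [0.5, -0.3, -1.1]
finger_gap: 0.531
gripper_force: 30.0
```

Call:
servo_tool(
  steps=[
    [[0.2,0.08,0.04],[-0.66,0.17,-0.62],0],
    [[0.2,0.08,0.04],[-0.66,0.17,-0.62],0],
    [[0.2,0.09,0.05],[-0.66,0.17,-0.62],0],
    [[0.19,0.09,0.06],[-0.66,0.17,-0.62],0],
    [[0.18,0.1,0.06],[-0.66,0.17,-0.62],0],
  ],
)

```text
time: 21.75
tcp_pos: [0.5008, -0.1851, 0.1949]
tcp_rot: [0.665, 0.708, 0.176, 0.157]
ft_force: [-0.2, 0.5, -0.8]
finger_gap: 0.527
gripper_force: 30.0
```

Call:
servo_tool(
  steps=[
    [[0,0.1,0.1],[-0.7,0.17,-0.62],0],
    [[0,0,0],[0,0,0],0],
    [[0,0,0],[0,0,0],0],
  ],
)

```text
time: 22.05
tcp_pos: [0.5073, -0.1854, 0.1928]
tcp_rot: [0.646, 0.718, 0.192, 0.172]
ft_force: [0.6, -0.0, -0.6]
finger_gap: 0.524
gripper_force: 30.0
```

```bash
python3 st.py
python3 - <<'E'
from h import *
from workcell import env
p,q,s=now(); B=bedtool()
plan(p,q,[(bed(22,-203,45),B)],0,ang=4)
k=env.snapshot("scene"); np.savez("scene3.npz",**k); im=k["pixels"]
cv2.imwrite("pics/a3.png",cv2.resize(im[150:300,230:430],(800,600)))
E
```

```text
22.05 [  21.0422 -205.0296  108.8685] [-0.0805  0.0514 -0.278 ] F [ 0.2415 -0.0738 -0.8204] [-0.1716  0.1763 -0.0236] 0.5239228801385846
[[[0.02,0.01,0.64],[-0.01,0.01,-0.03],0],[[0.02,0.01,0.64],[-0.01,0.0,-0.04],0]]
```

View pics/a3.png

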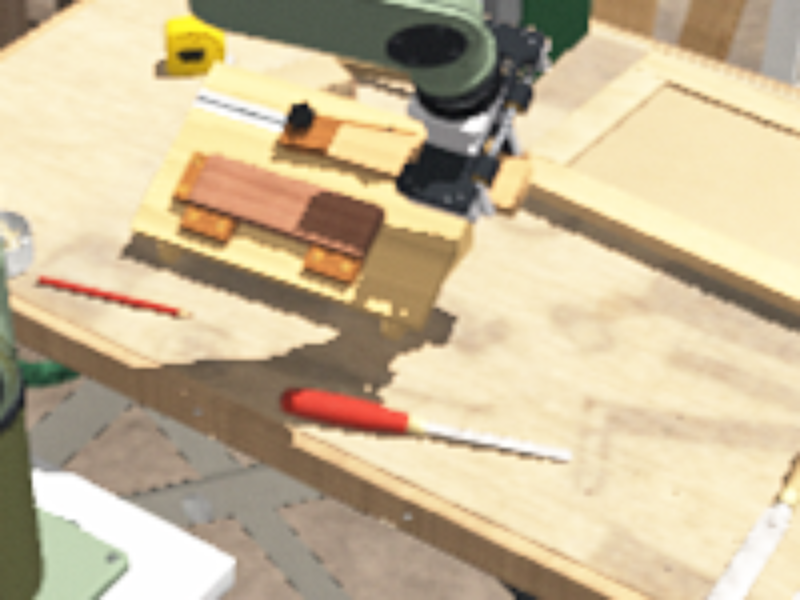

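The wedge is held over the channel with its thin end towards the stop, at about (340,145). The blank sits on the ledge against the stop. I'll check the blank's edge yaw to align the wedge.

Run:
```python
from h import *
s=load("top2.npz"); im=s["pixels"]; hsv=cv2.cvtColor(im,cv2.COLOR_BGR2HSV); H,S,V=[hsv[...,i].astype(int) for i in range(3)]
r=im[...,2].astype(int); g=im[...,1].astype(int)
ratio=r/np.maximum(g,1)
pts=[[],[]]
for u in range(270,324):
    col=ratio[195:235,u]; d=np.diff(cv2.GaussianBlur(col.reshape(-1,1),(1,3),0).ravel())
    def sub(i): 
        a,b,c=d[i-1],d[i],d[i+1]; return 195+i+.5+.5*(a-c)/(a-2*b+c)
    i=np.argmax(d[:18]); 
    if 0<i<17: pts[0].append(onplane(s,(u,sub(i)),bed(0,0,22),BR[:,2]))
P=np.array([tobed(x) for x in pts[0]])
ok=np.abs(P[:,0]-np.median(P[:,0]))<4; P=P[ok]
f=np.polyfit(P[:,1],P[:,0],1); print(len(P),"upper edge x=%.2f slope %.2f deg"%(np.polyval(f,10),np.degrees(np.arctan(f[0]))),"rms",np.std(P[:,0]-np.polyval(f,P[:,1])))
```

```text
54 upper edge x=-0.04 slope -0.07 deg rms 0.43291360358935727
```

Call:
servo_tool(
  steps=[
    [[0.02,0.02,0.6],[0,0,0],0],
    [[0.02,0.02,0.6],[0,0,0],0],
    [[0,0,0.1],[0,0,0],0],
    [[0,0,0],[0,0,0],0],
  ],
)

```text
time: 22.5
tcp_pos: [0.5415, -0.1791, 0.1371]
tcp_rot: [0.646, 0.719, 0.193, 0.171]
ft_force: [0.2, 0.1, -0.9]
finger_gap: 0.53
gripper_force: 30.0
```

```bash
python3 st.py
```

```text
22.5 [  23.2132 -202.5193   43.2984] [-0.091  -0.051  -0.2033] F [-0.2452  0.0571 -0.8883] [-0.148   0.2405  0.0255] 0.5301037310145642
```

Run:
```python
from h import *
print("release",tobed([.4756,.0284,.0914]))
s=load("top2.npz")
for c in [(234,180),(237,241),(130,190),(338,170),(340,230),(340,228)]:
    uv=np.array([225+c[0]/3.3,150+c[1]/3.3])-.35; print(c,uv,tobed(onplane(s,uv,bed(0,0,22),BR[:,2])))
im=s["pixels"]
for v in range(198,230): print(v,im[v,296],end=' ')
```

```text
release [-36.548   10.9963  25.027 ]
(234, 180) [295.5591 204.1955] [-2.5673  8.3886 22.    ]
(237, 241) [296.4682 222.6803] [-61.8373  11.6865  22.    ]
(130, 190) [264.0439 207.2258] [ -1.899  100.3469  22.    ]
(338, 170) [327.0742 201.1652] [ -3.2412 -84.3269  22.    ]
(340, 230) [327.6803 219.347 ] [-61.6796 -81.8861  22.    ]
(340, 228) [327.6803 218.7409] [-59.7047 -82.0292  22.    ]
198 [ 87 125 150] 199 [ 85 121 146] 200 [ 83 119 142] 201 [ 83 119 142] 202 [ 83 120 144] 203 [ 67  92 116] 204 [51 67 90] 205 [45 56 77] 206 [ 59  75 107] 207 [ 63  79 112] 208 [ 64  80 111] 209 [ 63  81 112] 210 [ 59  76 107] 211 [ 56  71 102] 212 [ 55  71 102] 213 [ 62  78 109] 214 [ 65  82 112] 215 [ 63  81 113] 216 [ 62  78 109] 217 [ 64  80 112] 218 [ 65  82 113] 219 [ 65  82 113] 220 [ 62  78 109] 221 [ 63  80 111] 222 [ 67  83 116] 223 [53 72 90] 224 [ 83 118 142] 225 [ 86 123 149] 226 [ 82 118 141] 227 [ 82 117 141] 228 [ 85 122 146] 229 [ 89 128 154]
```

Call:
servo_tool(
  steps=[
    [[0,-0.03,0.12],[0,0,-0.05],0],
    [[0,0,0.1],[0,0,0],0],
    [[0,0,0.06],[0,0,0],0],
    [[0,0,0],[0,0,0],0],
  ],
)

```text
time: 22.9
tcp_pos: [0.5474, -0.1792, 0.1251]
tcp_rot: [0.644, 0.72, 0.193, 0.173]
ft_force: [-0.3, 0.1, -1.6]
finger_gap: 0.527
gripper_force: 30.0
```

```bash
python3 st.py
```

```text
22.9 [  22.2189 -203.2393   29.9838] [ 0.0178  0.0636 -0.0106] F [-1.0827  0.0969 -1.2404] [-0.1192  0.1988  0.0251] 0.526827367929083
```

Call:
servo_tool(
  steps=[
    [[0,0,0.02],[0,0,0],0],
    [[0,0,0],[0,0,0],0],
  ],
)

```text
time: 23.1
tcp_pos: [0.5479, -0.1791, 0.1244]
tcp_rot: [0.644, 0.72, 0.193, 0.173]
ft_force: [0.4, -1.0, -1.3]
finger_gap: 0.527
gripper_force: 30.0
```

```bash
python3 st.py
```

```text
23.1 [  22.3614 -203.251    29.0657] [ 0.0307  0.068  -0.0013] F [-0.3716 -1.0277 -1.2699] [-0.1536  0.2325  0.0397] 0.5271278944843586
```

Lowering 1 mm at a time to touch.

Call:
servo_tool(
  steps=[
    [[0,0,0.02],[0,0,0],0],
    [[0,0,0],[0,0,0],0],
  ],
)

```text
time: 23.3
tcp_pos: [0.5485, -0.1791, 0.1234]
tcp_rot: [0.644, 0.72, 0.193, 0.173]
ft_force: [-0.1, -0.0, -0.1]
finger_gap: 0.528
gripper_force: 30.0
```

Call:
servo_tool(
  steps=[
    [[0,0,0.02],[0,0,0],0],
    [[0,0,0],[0,0,0],0],
  ],
)

```text
time: 23.5
tcp_pos: [0.549, -0.1791, 0.1228]
tcp_rot: [0.644, 0.72, 0.193, 0.173]
ft_force: [-2.7, -1.0, 3.4]
finger_gap: 0.531
gripper_force: 30.0
```

```bash
python3 st.py
```

```text
23.5 [  22.4778 -203.3693   27.2222] [0.0266 0.0681 0.0225] F [-0.745  -0.6894  4.3254] [-0.0622  0.4962  0.1892] 0.5310660260667575
```

Call:
servo_tool(
  steps=[
    [[0,-0.03,-0.02],[0,0,0],0],
    [[0.2,0,0],[0,0,0],0],
    [[0.2,0,0],[0,0,0],0],
    [[0.2,0,0],[0,0,0],0],
    [[0,0,0],[0,0,0],0],
  ],
)

```text
time: 24.0
tcp_pos: [0.5433, -0.1471, 0.1222]
tcp_rot: [0.644, 0.72, 0.193, 0.172]
ft_force: [-0.3, 1.1, -0.8]
finger_gap: 0.529
gripper_force: 30.0
```

```bash
python3 st.py
```

```text
24.0 [  20.3805 -170.8848   27.7034] [-0.0019 -0.0697  0.0273] F [-0.5227  1.1173 -0.6374] [0.021  0.1496 0.0274] 0.5288851711943118
```

Call:
servo_tool(
  steps=[
    [[0,-0.02,0],[0,0,0],0],
    [[0,0,0],[0,0,0],0],
  ],
)

```text
time: 24.2
tcp_pos: [0.5431, -0.1491, 0.1222]
tcp_rot: [0.644, 0.719, 0.193, 0.173]
ft_force: [0.8, 0.8, -0.1]
finger_gap: 0.525
gripper_force: 29.9
```

```bash
python3 st.py
```

```text
24.2 [  20.0326 -172.9018   27.9426] [ 0.0495  0.0342 -0.0256] F [ 0.7628  0.6993 -0.5245] [ 0.1528  0.0531 -0.0288] 0.5247741535212426
```

Call:
servo_tool(
  steps=[
    [[0,-0.02,0],[0,0,0],0],
    [[0,0,0],[0,0,0],0],
  ],
)

```text
time: 24.4
tcp_pos: [0.5425, -0.1496, 0.1219]
tcp_rot: [0.645, 0.719, 0.193, 0.173]
ft_force: [1.5, 2.1, 0.1]
finger_gap: 0.533
gripper_force: 29.9
```

```bash
python3 st.py
```

```text
24.4 [  19.3029 -173.2963   28.0204] [ 0.0847  0.0447 -0.099 ] F [ 1.5414  1.9001 -0.7438] [ 0.5159 -0.2094 -0.2197] 0.5329736093310256
```

Call:
servo_tool(
  steps=[
    [[0.1,0.01,0],[0,0,0],0],
    [[0.1,0,0],[0,0,0],0],
    [[0.1,0,0],[0,0,0],0],
    [[0,0,0],[0,0,0],0],
  ],
)

```text
time: 24.8
tcp_pos: [0.5411, -0.1341, 0.1221]
tcp_rot: [0.644, 0.719, 0.193, 0.173]
ft_force: [2.7, -0.2, 1.2]
finger_gap: 0.529
gripper_force: 29.9
```

```bash
python3 st.py
```

```text
24.8 [  19.6745 -157.6973   28.053 ] [ 0.0684  0.057  -0.0063] F [ 2.9174 -0.4952 -0.2688] [ 0.1235 -0.2846 -0.3768] 0.5289481570334571
```

Call:
servo_tool(
  steps=[
    [[0.08,0,0],[0,0,0],0],
    [[0.04,0,0],[0,0,0],0],
    [[0,0,0],[0,0,0],0],
  ],
)

```text
time: 25.1
tcp_pos: [0.5405, -0.1285, 0.1221]
tcp_rot: [0.644, 0.719, 0.193, 0.173]
ft_force: [3.2, -0.2, 1.1]
finger_gap: 0.529
gripper_force: 29.9
```

```bash
python3 st.py
```

```text
25.1 [  19.6454 -152.0557   28.0129] [ 0.0588  0.0672 -0.0043] F [ 3.3026 -0.5857 -0.5833] [ 0.024  -0.3507 -0.4915] 0.5287722420700657
```

Call:
servo_tool(
  steps=[
    [[0.06,0,0],[0,0,0],0],
    [[0,0,0],[0,0,0],0],
  ],
)

```text
time: 25.3
tcp_pos: [0.54, -0.1255, 0.122]
tcp_rot: [0.644, 0.719, 0.193, 0.173]
ft_force: [3.2, -1.3, 0.5]
finger_gap: 0.53
gripper_force: 29.9
```

Call:
servo_tool(
  steps=[
    [[0.06,0,0],[0,0,0],0],
    [[0,0,0],[0,0,0],0],
  ],
)

```text
time: 25.5
tcp_pos: [0.5397, -0.1225, 0.1219]
tcp_rot: [0.644, 0.719, 0.193, 0.173]
ft_force: [4.2, -2.1, 1.5]
finger_gap: 0.527
gripper_force: 29.9
```

Call:
servo_tool(
  steps=[
    [[0.04,0,0],[0,0,0],0],
    [[0,0,0],[0,0,0],0],
  ],
)

```text
time: 25.7
tcp_pos: [0.5395, -0.121, 0.122]
tcp_rot: [0.644, 0.719, 0.192, 0.174]
ft_force: [2.5, -3.0, -0.2]
finger_gap: 0.532
gripper_force: 29.9
```

```bash
python3 st.py
```

```text
25.7 [  19.4709 -144.541    27.9797] [ 0.0447  0.1156 -0.0003] F [ 1.7064 -3.2875 -1.2659] [-0.2735 -0.3937 -0.8125] 0.5323962008152194
```

Call:
servo_tool(
  steps=[
    [[0,0,0.02],[0,0,0],0],
    [[0,0,0],[0,0,0],0],
  ],
)

```text
time: 25.9
tcp_pos: [0.5398, -0.1209, 0.1214]
tcp_rot: [0.644, 0.72, 0.193, 0.173]
ft_force: [-2.3, -2.9, 6.9]
finger_gap: 0.529
gripper_force: 29.9
```

Call:
servo_tool(
  steps=[
    [[0.02,0,0],[0,0,0],0],
    [[0,0,0],[0,0,0],0],
  ],
)

```text
time: 26.1
tcp_pos: [0.5398, -0.1209, 0.1215]
tcp_rot: [0.644, 0.72, 0.192, 0.174]
ft_force: [-1.0, -5.2, 4.7]
finger_gap: 0.527
gripper_force: 29.9
```

Call:
servo_tool(
  steps=[
    [[0.02,0,0],[0,0,0],0],
    [[0,0,0],[0,0,0],0],
  ],
)

```text
time: 26.3
tcp_pos: [0.5398, -0.1207, 0.1215]
tcp_rot: [0.644, 0.72, 0.191, 0.175]
ft_force: [-1.0, -8.2, 4.0]
finger_gap: 0.526
gripper_force: 30.0
```

```bash
python3 st.py
```

```text
26.3 [  19.514  -144.3243   27.3911] [0.0445 0.3036 0.0748] F [ 0.3618 -7.9967  4.3822] [-1.0397  0.2581 -1.0856] 0.525948846188024
```

Call:
servo_tool(
  steps=[
    [[0.02,0,0],[0,0,0],0],
    [[0.02,0,0],[0,0,0],0],
    [[0,0,0],[0,0,0],0],
  ],
)

```text
time: 26.6
tcp_pos: [0.5396, -0.1197, 0.1214]
tcp_rot: [0.644, 0.72, 0.191, 0.176]
ft_force: [-1.8, -10.7, 2.9]
finger_gap: 0.529
gripper_force: 30.0
```

```bash
python3 st.py
```

```text
26.6 [  19.3753 -143.2244   27.3954] [0.0344 0.4114 0.122 ] F [ -1.1242 -10.4836   4.0255] [-1.5358  0.4482 -1.167 ] 0.5293911364702673
```

Call:
servo_tool(
  steps=[
    [[0.02,0,0],[0,0,0],0],
    [[0,0,0],[0,0,0],0],
  ],
)

```text
time: 26.8
tcp_pos: [0.5394, -0.1189, 0.1213]
tcp_rot: [0.644, 0.72, 0.19, 0.176]
ft_force: [-2.3, -11.7, 2.5]
finger_gap: 0.526
gripper_force: 30.0
```

```bash
python3 st.py
```

```text
26.8 [  19.2157 -142.4329   27.3883] [0.02   0.4339 0.1367] F [ -1.859  -11.4158   3.9893] [-1.6942  0.5222 -1.2313] 0.5263106494044233
```

Call:
servo_tool(
  steps=[
    [[0.03,0,0],[0,0,0],0],
    [[0,0,0],[0,0,0],0],
  ],
)

```text
time: 27.0
tcp_pos: [0.5391, -0.1178, 0.1213]
tcp_rot: [0.644, 0.72, 0.19, 0.176]
ft_force: [-3.2, -12.7, 2.9]
finger_gap: 0.53
gripper_force: 30.0
```

```bash
python3 st.py
```

```text
27.0 [  19.0668 -141.3324   27.3941] [0.0094 0.4836 0.1473] F [ -2.558  -12.3138   4.812 ] [-1.879   0.6346 -1.4101] 0.5303591524272889
```

Call:
servo_tool(
  steps=[
    [[0.03,0,0],[0,0,0],0],
    [[0,0,0],[0,0,0],0],
  ],
)

```text
time: 27.2
tcp_pos: [0.5388, -0.1168, 0.1211]
tcp_rot: [0.644, 0.72, 0.19, 0.176]
ft_force: [-3.0, -14.0, 1.8]
finger_gap: 0.526
gripper_force: 30.0
```

```bash
python3 st.py
```

```text
27.2 [  18.8776 -140.2447   27.3603] [-0.0062  0.533   0.1634] F [ -2.9932 -13.5872   3.8239] [-2.1096  0.8883 -1.4674] 0.5259176777796536
```

Call:
servo_tool(
  steps=[
    [[0.02,0,0],[0,0,0],0],
    [[0,0,0],[0,0,0],0],
  ],
)

```text
time: 27.4
tcp_pos: [0.5386, -0.1161, 0.121]
tcp_rot: [0.644, 0.72, 0.189, 0.176]
ft_force: [-4.2, -15.2, 1.7]
finger_gap: 0.531
gripper_force: 30.0
```

```bash
python3 st.py
```

```text
27.4 [  18.7173 -139.5655   27.3542] [-0.0192  0.5658  0.1736] F [ -4.269  -14.6881   4.4078] [-2.2628  0.9056 -1.5772] 0.5305323961006968
```

Call:
servo_tool(
  steps=[
    [[0,-0.02,0],[0,0,0],0],
    [[0,0,0],[0,0,0],0],
  ],
)

```text
time: 27.6
tcp_pos: [0.5384, -0.1156, 0.121]
tcp_rot: [0.644, 0.72, 0.19, 0.176]
ft_force: [-1.1, -12.7, 2.0]
finger_gap: 0.53
gripper_force: 30.0
```

```bash
python3 st.py
```

```text
27.6 [  18.5294 -139.0105   27.4058] [0.0609 0.4955 0.1228] F [ -1.1202 -12.5383   2.9732] [-1.8226  0.4565 -1.3074] 0.5298582640464821
```

Call:
servo_tool(
  steps=[
    [[0.02,0,0],[0,0,0],0],
    [[0,0,0],[0,0,0],0],
  ],
)

```text
time: 27.8
tcp_pos: [0.5384, -0.1154, 0.121]
tcp_rot: [0.644, 0.72, 0.19, 0.177]
ft_force: [-1.4, -15.4, 0.5]
finger_gap: 0.53
gripper_force: 30.0
```

```bash
python3 st.py
```

```text
27.8 [  18.5456 -138.8663   27.4117] [0.0629 0.6072 0.1668] F [ -2.4389 -15.1064   1.9285] [-2.239   0.5874 -1.5416] 0.5296215009156077
```

Call:
servo_tool(
  steps=[
    [[0.02,0,0],[0,0,0],0],
    [[0,0,0],[0,0,0],0],
  ],
)

```text
time: 28.0
tcp_pos: [0.5383, -0.1151, 0.121]
tcp_rot: [0.644, 0.72, 0.189, 0.178]
ft_force: [-1.7, -17.5, 0.2]
finger_gap: 0.531
gripper_force: 30.0
```

```bash
python3 st.py
```

```text
28.0 [  18.5512 -138.5892   27.4389] [0.0665 0.6959 0.2031] F [ -2.9735 -17.1637   1.9892] [-2.6182  0.6413 -1.6772] 0.5306227746015274
```

Call:
servo_tool(
  steps=[
    [[0.02,0,0],[0,0,0],0],
    [[0,0,0],[0,0,0],0],
  ],
)

```text
time: 28.2
tcp_pos: [0.5383, -0.115, 0.1211]
tcp_rot: [0.644, 0.72, 0.188, 0.178]
ft_force: [-2.7, -20.3, -1.3]
finger_gap: 0.527
gripper_force: 30.0
```

```bash
python3 st.py
```

```text
28.2 [  18.5533 -138.3961   27.4829] [0.073  0.792  0.2341] F [ -4.9175 -19.8412   1.3446] [-2.9983  0.7527 -1.8682] 0.5270410915480472
```

Call:
servo_tool(
  steps=[
    [[0,0,0],[0,0,0],0.65],
    [[0,0,0],[0,0,0],0.65],
    [[0,0,0],[0,0,0],0.65],
  ],
)

```text
time: 28.5
tcp_pos: [0.5362, -0.1072, 0.1189]
tcp_rot: [0.644, 0.72, 0.192, 0.171]
ft_force: [-0.5, 0.4, -0.1]
finger_gap: 0.647
gripper_force: 0.0
```

```bash
python3 st.py
```

```text
28.5 [  16.4353 -130.5114   26.2375] [-0.1601 -0.1222  0.0328] F [-0.4343  0.4601  0.1616] [-0.0329  0.1215 -0.0428] 0.6471019517492576
```

Call:
servo_tool(
  steps=[
    [[0,0,-0.3],[0,0,0],0.65],
    [[0,0,-0.6],[0,0,0],0.65],
    [[-0.7,0,0],[0,0,0],0.3],
    [[-0.7,0,0],[0,0,0],0],
    [[0,0,0],[0,0,0],0],
  ],
)

```text
time: 29.0
tcp_pos: [0.5237, -0.1838, 0.1603]
tcp_rot: [0.645, 0.719, 0.192, 0.174]
ft_force: [0.4, -0.2, 0.3]
finger_gap: 0.431
gripper_force: 0.0
```

Call:
servo_tool(
  steps=[
    [[0,0,0],[0,0,0],0],
    [[0,0,0],[0,0,0],0],
    [[0,0,0],[0,0,0],0],
  ],
)

```text
time: 29.3
tcp_pos: [0.5224, -0.179, 0.1585]
tcp_rot: [0.644, 0.72, 0.193, 0.172]
ft_force: [0.7, 0.4, 0.6]
finger_gap: 0.176
gripper_force: 0.0
```

```bash
python3 st.py
python3 - <<'E'
from h import *
from workcell import env
k=env.snapshot("scene"); np.savez("scene4.npz",**k); a=cv2.resize(k["pixels"][180:280,250:390],(560,400))
k=env.snapshot("top"); np.savez("top4.npz",**k); b=cv2.resize(k["pixels"][155:245,230:390],(711,400))
cv2.imwrite("pics/a4.png",np.hstack([a,b])[:, :]) if 0 else cv2.imwrite("pics/a4.png",cv2.resize(np.vstack([cv2.resize(a,(420,300)),cv2.resize(b,(420,236))[:, :]]),None,fx=1,fy=1))
E
```

```text
29.3 [  17.4932 -200.265    71.3631] [-0.0579 -0.0779  0.0516] F [0.9695 0.3148 0.1811] [-0.0584  0.1102  0.0127] 0.17568459385561244
```

View pics/a4.png

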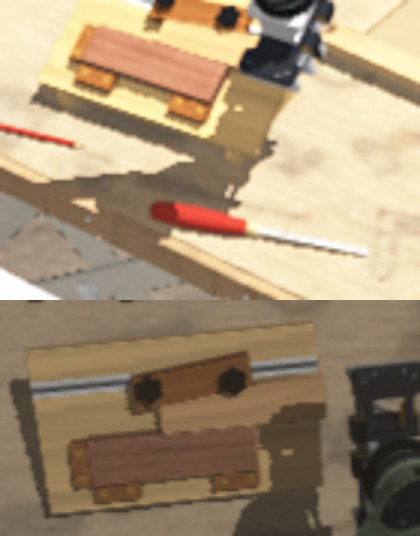

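The wedge lies in the channel, with its straight side along the blank and its taper against the cleat; in the top view its butt is at (300,395). Now a check push on the end face with closed fingers.

Call:
servo_tool(
  steps=[
    [[0,0.02,0.4],[0,0,0],0],
    [[0,0,0.4],[0,0,0],0],
    [[0.1,0,0],[0,0,0],0],
    [[0.1,0,0],[0,0,0],0],
    [[0,0,0],[0,0,0],0],
  ],
)

```text
time: 29.9
tcp_pos: [0.5424, -0.1676, 0.1258]
tcp_rot: [0.644, 0.72, 0.193, 0.173]
ft_force: [-0.1, 0.4, 0.8]
finger_gap: 0.003
gripper_force: 0.0
```

```bash
python3 st.py
```

```text
29.9 [  19.4313 -191.1432   32.4215] [0.0336 0.0243 0.0617] F [0.3238 0.3964 0.7029] [-0.0069  0.1476 -0.0416] 0.0032758806573978732
```

Call:
servo_tool(
  steps=[
    [[0.06,0,0],[0,0,0],0],
    [[0.04,0,0],[0,0,0],0],
    [[0,0,0],[0,0,0],0],
  ],
)

```text
time: 30.2
tcp_pos: [0.5421, -0.1635, 0.1258]
tcp_rot: [0.644, 0.72, 0.193, 0.173]
ft_force: [1.0, -0.5, -0.4]
finger_gap: 0.002
gripper_force: 0.0
```

```bash
python3 st.py
```

```text
30.2 [  19.5526 -187.071    32.3631] [0.0547 0.0802 0.0199] F [ 0.6479 -0.6184 -0.815 ] [-0.1036  0.1158 -0.0015] 0.0020620107286501723
```

Call:
servo_tool(
  steps=[
    [[0.06,0,0],[0,0,0],0],
    [[0.06,0,0],[0,0,0],0],
    [[0,0,0],[0,0,0],0],
  ],
)

```text
time: 30.5
tcp_pos: [0.5412, -0.1572, 0.1251]
tcp_rot: [0.644, 0.72, 0.193, 0.173]
ft_force: [-0.4, -0.4, -0.0]
finger_gap: 0.007
gripper_force: 0.0
```

```bash
python3 st.py
```

```text
30.5 [  19.0649 -180.6697   31.8768] [0.0032 0.0283 0.0079] F [-0.4143 -0.379   0.2224] [-0.03    0.1551 -0.0371] 0.006500431298954433
```

Call:
servo_tool(
  steps=[
    [[0.04,0,0],[0,0,0],0],
    [[0,0,0],[0,0,0],0],
  ],
)

```text
time: 30.7
tcp_pos: [0.5411, -0.1554, 0.1251]
tcp_rot: [0.644, 0.72, 0.193, 0.173]
ft_force: [-0.5, -0.4, -0.0]
finger_gap: 0.004
gripper_force: 0.0
```

Call:
servo_tool(
  steps=[
    [[0.04,0,0],[0,0,0],0],
    [[0,0,0],[0,0,0],0],
  ],
)

```text
time: 30.9
tcp_pos: [0.5409, -0.1534, 0.1252]
tcp_rot: [0.644, 0.72, 0.193, 0.173]
ft_force: [0.3, 0.1, 0.7]
finger_gap: 0.006
gripper_force: 0.0
```

```bash
python3 st.py
```

```text
30.9 [  19.1552 -176.928    31.8752] [0.0092 0.0415 0.0016] F [0.6697 0.0503 0.4513] [-0.065   0.1288 -0.0168] 0.006194141872924477
```

Call:
servo_tool(
  steps=[
    [[0.03,0,0],[0,0,0],0],
    [[0,0,0],[0,0,0],0],
  ],
)

```text
time: 31.1
tcp_pos: [0.5407, -0.152, 0.1252]
tcp_rot: [0.644, 0.72, 0.193, 0.173]
ft_force: [-0.3, 0.6, 0.1]
finger_gap: 0.003
gripper_force: 0.0
```

Call:
servo_tool(
  steps=[
    [[0.03,0,0],[0,0,0],0],
    [[0,0,0],[0,0,0],0],
  ],
)

```text
time: 31.3
tcp_pos: [0.5407, -0.1509, 0.1253]
tcp_rot: [0.644, 0.72, 0.192, 0.173]
ft_force: [-0.2, -1.1, -0.8]
finger_gap: 0.005
gripper_force: 0.5
```

Call:
servo_tool(
  steps=[
    [[0.03,0,0],[0,0,0],0],
    [[0,0,0],[0,0,0],0],
  ],
)

```text
time: 31.5
tcp_pos: [0.5407, -0.1508, 0.1254]
tcp_rot: [0.644, 0.719, 0.192, 0.175]
ft_force: [-1.1, -4.6, -2.2]
finger_gap: 0.005
gripper_force: 2.5
```

```bash
python3 st.py
```

```text
31.5 [  19.3364 -174.3037   32.0225] [0.0391 0.2706 0.0315] F [-2.5019 -4.422  -1.1199] [-0.9373  0.3196 -0.5221] 0.005382258451760944
```

Contact with the end face at y = -174.3. Building the push up to about 18 N.

Call:
servo_tool(
  steps=[
    [[0.03,0,0],[0,0,0],0],
    [[0,0,0],[0,0,0],0],
  ],
)

```text
time: 31.7
tcp_pos: [0.5406, -0.1507, 0.1255]
tcp_rot: [0.645, 0.719, 0.191, 0.176]
ft_force: [0.7, -8.8, -3.5]
finger_gap: 0.005
gripper_force: 4.2
```

Call:
servo_tool(
  steps=[
    [[0.03,0,0],[0,0,0],0],
    [[0,0,0],[0,0,0],0],
  ],
)

```text
time: 31.9
tcp_pos: [0.5406, -0.1506, 0.1256]
tcp_rot: [0.645, 0.719, 0.19, 0.177]
ft_force: [-0.7, -12.1, -5.2]
finger_gap: 0.005
gripper_force: 5.9
```

Call:
servo_tool(
  steps=[
    [[0.02,0,0],[0,0,0],0],
    [[0,0,0],[0,0,0],0],
  ],
)

```text
time: 32.1
tcp_pos: [0.5405, -0.1505, 0.1257]
tcp_rot: [0.645, 0.719, 0.189, 0.178]
ft_force: [-0.9, -15.0, -6.4]
finger_gap: 0.004
gripper_force: 6.9
```

```bash
python3 st.py
```

```text
32.1 [  19.3865 -173.9861   32.2855] [0.0691 0.7057 0.0933] F [ -5.3692 -14.8307  -4.2568] [-2.4751  0.7981 -1.3187] 0.004495648986046502
```

Call:
servo_tool(
  steps=[
    [[0.03,0,0],[0,0,0],0],
    [[0,0,0],[0,0,0],0],
  ],
)

```text
time: 32.3
tcp_pos: [0.5405, -0.1504, 0.1258]
tcp_rot: [0.645, 0.719, 0.188, 0.179]
ft_force: [-0.8, -17.3, -8.0]
finger_gap: 0.008
gripper_force: 8.6
```

Call:
servo_tool(
  steps=[
    [[0.02,0,0],[0,0,0],0],
    [[0,0,0],[0,0,0],0],
  ],
)

```text
time: 32.5
tcp_pos: [0.5405, -0.1504, 0.1259]
tcp_rot: [0.645, 0.719, 0.188, 0.18]
ft_force: [-2.0, -20.3, -6.2]
finger_gap: 0.002
gripper_force: 9.7
```

```bash
python3 st.py
```

```text
32.5 [  19.4812 -173.8409   32.5083] [0.0939 0.9842 0.1408] F [ -6.7507 -19.9207  -3.313 ] [-3.4557  1.1692 -1.8558] 0.0018948586534405691
```

Call:
servo_tool(
  steps=[
    [[-0.2,0,0],[0,0,0],0],
    [[-0.2,0,0],[0,0,0],0],
    [[0,0,-0.5],[0,0,0],0.65],
    [[0,0,-0.3],[0,0,0],0.65],
    [[0,0,0],[0,0,0],0.65],
  ],
)

```text
time: 33.0
tcp_pos: [0.5228, -0.1656, 0.1619]
tcp_rot: [0.644, 0.719, 0.193, 0.175]
ft_force: [0.1, 0.5, 0.3]
finger_gap: 0.227
gripper_force: 0.0
```

Call:
servo_tool(
  steps=[
    [[0.5,0,0],[0,0,0],0.65],
    [[0.5,0,0],[0,0,0],0.65],
    [[0,0,0],[0,0,0],0.65],
    [[0,0,0],[0,0,0],0.65],
  ],
)

```text
time: 33.4
tcp_pos: [0.5166, -0.1145, 0.1594]
tcp_rot: [0.644, 0.72, 0.193, 0.173]
ft_force: [0.2, -0.4, -0.5]
finger_gap: 0.565
gripper_force: 0.0
```

```bash
python3 st.py
python3 - <<'E'
from h import *
p,q,s=now(); B=bedtool()
plan(p,q,[(bed(18.6,-140,29),B)],.65)
E
```

```text
33.4 [  19.1269 -135.5784   71.4048] [0.0016 0.008  0.0718] F [-0.1723 -0.3953 -0.5296] [-0.1274  0.0739  0.015 ] 0.5650054917948285
[[[-0.04,-0.01,0.42],[0.0,0.0,0.01],0.65],[[-0.05,0.0,0.43],[0.0,0.0,0.01],0.65]]
```

Call:
servo_tool(
  steps=[
    [[-0.04,-0.01,0],[0,0,0],0.65],
    [[-0.04,0,0.4],[0,0,0],0.65],
    [[0,0,0.42],[0,0,0],0.65],
    [[0,0,0],[0,0,0],0.65],
    [[0,0,0],[0,0,0],0.65],
  ],
)

```text
time: 33.9
tcp_pos: [0.5368, -0.1174, 0.1237]
tcp_rot: [0.645, 0.719, 0.192, 0.172]
ft_force: [0.3, -1.1, 0.0]
finger_gap: 0.65
gripper_force: 0.0
```

```bash
python3 st.py
```

```text
33.9 [  18.3611 -140.6806   30.6335] [-0.0428  0.0315 -0.057 ] F [ 0.123  -1.1098 -0.0498] [-0.0275  0.1482 -0.019 ] 0.6502359642996031
```

Call:
servo_tool(
  steps=[
    [[0,0,0],[0,0,0],0],
    [[0,0,0],[0,0,0],0],
    [[0,0,0],[0,0,0],0],
    [[0,0,0],[0,0,0],0],
  ],
)

```text
time: 34.3
tcp_pos: [0.5365, -0.1175, 0.1245]
tcp_rot: [0.644, 0.72, 0.192, 0.174]
ft_force: [-6.8, -3.5, 1.5]
finger_gap: 0.524
gripper_force: 30.0
```

```bash
python3 st.py
```

```text
34.3 [  18.5105 -140.7241   31.427 ] [0.0005 0.1301 0.0529] F [-5.4413 -2.7649  4.8395] [-0.5649  0.9161 -0.151 ] 0.5244117525682382
```

Call:
servo_tool(
  steps=[
    [[-0.03,0,0],[0,0,0],0],
    [[0,0,0],[0,0,0],0],
  ],
)

```text
time: 34.5
tcp_pos: [0.5367, -0.1176, 0.1242]
tcp_rot: [0.644, 0.72, 0.193, 0.172]
ft_force: [-3.8, 2.1, 3.3]
finger_gap: 0.53
gripper_force: 30.0
```

```bash
python3 st.py
```

```text
34.5 [  18.4692 -140.8908   31.0794] [-0.0104 -0.04    0.0011] F [-1.4117  2.5384  4.5794] [0.2473 0.6491 0.2778] 0.5304457575834979
```

Call:
servo_tool(
  steps=[
    [[-0.02,0,0],[0,0,0],0],
    [[0,0,0],[0,0,0],0],
  ],
)

```text
time: 34.7
tcp_pos: [0.5368, -0.1177, 0.1241]
tcp_rot: [0.644, 0.72, 0.194, 0.172]
ft_force: [-5.8, 4.3, 5.5]
finger_gap: 0.53
gripper_force: 30.0
```

```bash
python3 st.py
```

```text
34.7 [  18.4875 -140.9532   31.0164] [-0.0285 -0.1515  0.0052] F [-1.8103  4.8651  7.4446] [0.7222 0.6326 0.5683] 0.5297531335320683
```

It holds against a 5 N pull. One final firm push, then release.

Call:
servo_tool(
  steps=[
    [[0.04,0,0],[0,0,0],0],
    [[0.04,0,0],[0,0,0],0],
    [[0.04,0,0],[0,0,0],0],
    [[0,0,0],[0,0,0],0],
  ],
)

```text
time: 35.1
tcp_pos: [0.5368, -0.1173, 0.1242]
tcp_rot: [0.644, 0.719, 0.19, 0.176]
ft_force: [-3.8, -11.2, -2.5]
finger_gap: 0.527
gripper_force: 30.0
```

Call:
servo_tool(
  steps=[
    [[0.03,0,0],[0,0,0],0],
    [[0.02,0,0],[0,0,0],0],
    [[0,0,0],[0,0,0],0],
  ],
)

```text
time: 35.4
tcp_pos: [0.5367, -0.1171, 0.1242]
tcp_rot: [0.645, 0.719, 0.188, 0.178]
ft_force: [-4.2, -18.0, -5.3]
finger_gap: 0.525
gripper_force: 30.0
```

```bash
python3 st.py
```

```text
35.4 [  18.5502 -140.3864   31.1014] [0.0518 0.8115 0.1442] F [ -8.0168 -17.4474  -1.4762] [-2.9046  1.6443 -1.4896] 0.5253897867518718
```

Call:
servo_tool(
  steps=[
    [[-0.1,0,0],[0,0,0],0],
    [[0,0,0],[0,0,0],0.65],
    [[0,0,0],[0,0,0],0.65],
    [[0,0,0],[0,0,0],0.65],
    [[0,0,-0.2],[0,0,0],0.65],
  ],
)

```text
time: 35.9
tcp_pos: [0.5314, -0.1156, 0.1321]
tcp_rot: [0.644, 0.72, 0.193, 0.172]
ft_force: [-0.7, 0.5, 0.3]
finger_gap: 0.653
gripper_force: 0.0
```

Call:
servo_tool(
  steps=[
    [[0,0,-0.8],[0,0,0],0.65],
    [[-0.8,0,-0.5],[0,0,0],0.65],
    [[-0.8,0,0],[0,0,0],0.65],
    [[0,0,0],[0,0,0],0.65],
  ],
)

```text
time: 36.3
tcp_pos: [0.5098, -0.2046, 0.1925]
tcp_rot: [0.645, 0.718, 0.192, 0.177]
ft_force: [-0.3, -0.0, -0.0]
finger_gap: 0.647
gripper_force: 0.0
```

```bash
python3 st.py
python3 - <<'E'
from h import *
from workcell import env
k=env.snapshot("top"); np.savez("top5.npz",**k); cv2.imwrite("pics/t5.png",cv2.resize(k["pixels"][155:245,230:370],(780,501),interpolation=cv2.INTER_CUBIC))
E
```

```text
36.3 [  21.1503 -224.3945  108.4937] [ 0.2575  0.5029 -0.0761] F [-0.301   0.0236  0.1312] [-0.086   0.1049 -0.0466] 0.6473176235076173
```

View pics/t5.png

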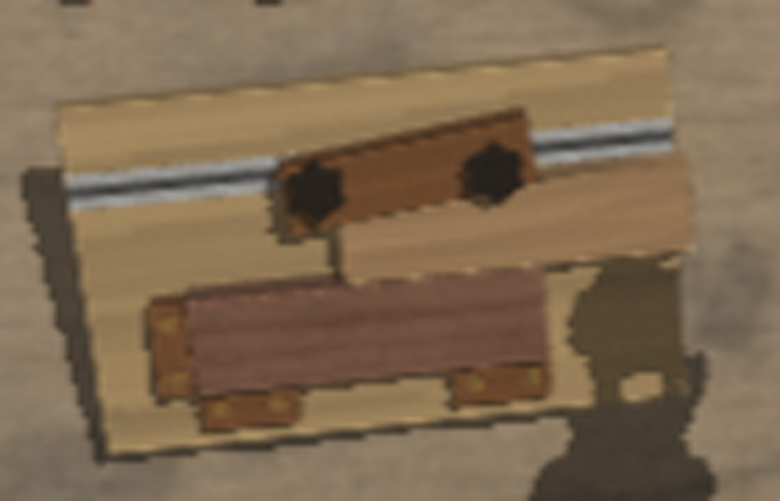

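The blank is against the stop (187,345) and both ledge pieces. The wedge (345..690, 155..280) lies along the blank's upper edge and on the cleat, with the gripper clear. Handing in.

```bash
python3 -c "
from workcell import env
print(env.close_job())"
```

```text
the job is handed in; nothing more can be done
None
```

The job is handed in at about 36 s; no verdict came back. The blank sits against both ledge pieces and the end stop, and the wedge is jammed beside it: pushed home at about 20 N, it held against a 5 N pull.

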